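# Tighten the mist-head compression nut: finger-tight plus one flat

### The job

The brass compression nut on the copper mist tube has worked loose: run it down with the fingers, clockwise seen from above, until you feel it come finger-tight, then use the red-handled wrench to tighten it exactly one sixth of a turn (one flat) past finger-tight, and no more. Do not tighten it past finger-tight with the fingers. Finally lay the wrench back flat on its blue mat; leave the other fitting's steel nut, which is already tight, and everything else on the bench alone.

Things in the scene. Friction and masses are not known exactly. Their poses are not given: they have to be found in the camera images.
- fitting: Loose mist fitting, bolted to the bench: aluminium base 100 x 100 x 22 mm, steel riser 31 mm thick up to 70 mm, then the brass nut; a copper tube 22 mm thick passes up through the nut to 118 mm, with a 16 mm tip to 124 mm. Origin: centre of the base's underside, z up along the nut axis. The nut starts 0.5 to 1.2 rad short of its seat; no angle or visible sign shows how much.
- nut: Brass hexagon nut, 36 mm across flats (each flat 20.8 mm long), 22 mm tall, captive on the fitting's vertical axis; its underside is 70 mm above the bench; it does not sink noticeably as it turns. Origin: centre of its underside, z up; x is square to one pair of flats, so flats face x and every 60 degrees from it. Clockwise from above tightens.
- nut_center (a point): Centre of the brass nut, 11 mm above its underside, 81 mm above the bench; axes as nut. It turns at 0.05 N m (a knock can undo it). At the seat the torque rises springily by 4 N m/rad over 0.12 rad: finger-tight. From about 0.5 N m, which an arm can overpower, it turns on at that torque. Let go, it springs back by up to those 0.12 rad and keeps the rest of the turn.
- collar_mark (a point): Black mark on the rim of the white witness collar (29 mm wide, 7 mm tall) round the tube, 10 mm above the nut: 14.5 mm from the axis, 109 mm above the bench; x points from the axis through it. The collar stands still while the nut runs down; from the seat on it is carried round with the nut, springs back with it by up to 0.12 rad, and keeps the turn past finger-tight.
- wrench: Open-ended wrench, 190 mm long, 0.2 to 0.35 kg, lying on the mat. Red handle 110 mm long, 22 wide, 18 tall; steel head 14 tall, 56 wide; undersides level. Origin: centre of the handle's underside, x along it to the jaws, z up. Centre of mass 15 to 40 mm from the origin towards the jaws.
- wrench_jaw (a point): Middle of the jaws, where the nut's axis lies when seated: 115 mm from the wrench origin along its x, 7 mm above its underside; axes as wrench. The jaws are two parallel faces 37.5 mm apart, open towards +x, flared tips ending 20 mm beyond this point, flat throat 21 mm behind it. When seated, two nut flats are parallel to x.
- mat: Blue mat, 270 x 130 x 4 mm, fixed on the bench. Origin: centre of its underside; x along its 270 mm length.
- fitting_b: The other fitting, same shape and size, with steel tube and steel nut, already tight. Not to be used. Origin as fitting.
- steel_nut (a joint): Clockwise turn of the steel nut on the other fitting, rad; 0 at the start and to stay so.
- basket_a: Round proofing basket, 180 mm wide, 75 mm tall; bystander. Origin: centre of its underside.
- loaf_tin: Dark loaf tin 110 x 240 x 70 mm; bystander. Origin: centre of its underside.
- olive: Spare copper ring, 32 mm wide, 12 mm tall, lying on the bench; bystander. Origin: centre of its underside.
- scraper: Dough scraper lying flat, about 90 x 120 x 20 mm, wooden grip; bystander. Origin: underside, near its middle.
- flour_jar: White jar, 90 mm wide, 130 mm tall; bystander. Origin: centre of its underside.
- oil_can: Amber bottle, 60 mm wide, 150 mm tall; bystander. Origin: centre of its underside.
Things that resemble listed ones, but are neither listed nor needed, are in the scene too. What is shaped like the wrench but green is not meant.

How it is judged:
By the outcome, as a careful person would: the job done as asked, in the order asked, and still so for the second after the job is handed in, with the robot touching nothing.
It also fails if it takes over 72 s, if anything falls off the work surface, if the arm or the gripper's body presses on something with over 40 N, if the wrist force passes 120 N, or if a joint passes its speed limit or range.

### The arm

A 6-joint arm with a two-finger parallel gripper is mounted at the origin on the work surface. World frame = base frame: x ahead of the robot, y to its left, z up, the work surface at z = 0. Lengths are in m, angles in rad, forces in N, time in s.
With the tool pointing down it reaches from about 0.375 to 0.9 m from the base axis. Payload 3.1 kg.
Tool frame: the origin (TCP) lies between the finger pads; the fingertips stand 11 mm ahead of it and the grasp point (between the pads) lies 8 mm behind it; z points along the fingers, y is the direction in which the jaws open and shut (so a half turn about z gives the same grasp; the last joint's range is limited). The gripper opens to 85 mm and grips with 20 to 120 N. Pads are 22 mm wide; open, the fingers measure 114 mm over their backs; the gripper's body (76 mm by 85 mm) begins 54 mm behind the grasp point. The pads swing forward as they close: fully open they stand 13 mm farther back than shut.
Start: joints at [1.095, 0.527, 1.433, -0, 1.181, -0.178], TCP at [0.183, 0.598, 0.242] pointing down, gripper open.
Joint ranges: [-3.08, 3.08], [-0.75, 2.2], [0.22, 2.44], [-1.43, 4.57], [0, 2.65], [-2.85, 2.85]. Speed limits (rad/s): [2.79, 2.79, 3.14, 3.14, 3.14, 3.14].

### API

Orientations are given as a unit quaternion [x, y, z, w].
In Python, from station import manip gives the robot as it stands. The module is installed in compiled form; this text tells all that it offers.
- The arm moves only by the tool arm_command, never from a script. Its argument "rows" is a list of rows, each a list of 3 entries, a list of its own where there are three numbers: the shift along the world's x, y, z in mm, then the turn about the world's z in rad, then the closure, from -1 (fully open) to 1 (shut), so that 0 is half open. A call has 1 to 12 rows; each row shifts and turns the commanded pose from where the row before left it; what a row does not reach is not made up. A row lasts 1/8 s, in which the tool goes at most 62.5 mm and 10.7 degrees, less where a joint would pass 70% of its speed; a pose out of reach is approached as far as the arm can. A call with a gripper value outside its range is refused whole. The fingers move at their own pace and stop on an object; "squeeze" is the grip in N (left out, the last holds). Time passes only in rows, so rows that do not move let the fingers close. It gives the time, the measured TCP pose, the force and the opening at its end, in the units of the state.
- manip.sense(): the state, without advancing time (a new reading comes with each control period).
- manip.snapshot(name): name is "scene" or "top" or "wrist"; returns the picture (400x640x3 uint8, blue, green, red); there is no depth.
- manip.get_calibration(name): a dict with "fovy" (degrees; the focal length in pixels is half the picture's height over the tangent of half this angle, whatever the lens; pixels are square), "cx", "cy" (the principal point, pixels), "k1" (the pictures are not rectified: a ray, as slopes to the right and down, at radius r is drawn at 1 + k1 r^2 times it, then the intrinsics apply), "R" (3x3) and "t" (3): a world point X has camera coordinates R X + t. Camera axes: x right, y down, z forward; pixel columns grow to the right and rows downward; lengths in m; the calibration is good to about 2 mm. A picture is of the moment at which its call begins: read the wrist's pose just before it. get_calibration takes no time and is no camera call; for the wrist camera it gives the pose at the moment of the call.
- manip.sign_off(): hands the job in, once; it reports no verdict.
The state is a dict: "t": time; "q": joint angles; "qd": joint speeds; "tau": joint torques, N m; "tcp_pos": TCP position; "tool_rot": TCP orientation; "force": force on the tool from outside, world axes, zero at the start; "ft_torque": the same for the moment, N m; "finger_gap": opening from 0.0 (shut) to 1.0 (fully open).
Only numpy, scipy, OpenCV 4.12 (cv2) and the standard library are available. Lean on these libraries where they do the work, as an engineer would, in place of code of your own. Each camera call takes 0.05 s, during which the arm holds its last target.

## Working session

There is one attempt and no reset: what is moved stays moved. The work goes in short steps, Python scripts to look and compute and a tool call to move; the robot and the scene stay as the last step left them, time stands still between calls to the robot, and variables do not carry over. Pictures are saved under pics/ and viewed, and the job is handed in when it is done.

Besides the shell and the picture viewer there is one more tool, called after "Call:" as name(argument=value, ...) on one line, values as JSON. arm_command: Moves the arm, as the interface text tells. Its arguments: {"type":"object","properties":{"rows":{"type":"array","items":{"type":"array"}},"squeeze":{"type":"number"}},"required":["rows"]}

```bash
mkdir -p pics
cat > h.py <<'E'
import numpy as np, cv2
from station import manip
def snap(n,f):
    c=manip.get_calibration(n); im=manip.snapshot(n); cv2.imwrite(f'pics/{f}.png',im); np.save(f'pics/{f}.npy',np.array([c],dtype=object),allow_pickle=True); return im,c
def load(f): return cv2.imread(f'pics/{f}.png'), np.load(f'pics/{f}.npy',allow_pickle=True)[0]
def K(c):
    f=200/np.tan(np.radians(c['fovy'])/2); return np.array([[f,0,c['cx']],[0,f,c['cy']],[0,0,1.]])
def pix(c,u,v,z):
    d=np.array([c['k1'],0,0,0,0.])
    p=cv2.undistortPoints(np.array([[[u,v]]],float),K(c),d)[0,0]
    R=np.array(c['R']);t=np.array(c['t']);o=-R.T@t;r=R.T@np.array([p[0],p[1],1]);s=(z-o[2])/r[2];return o+s*r
def proj(c,X):
    X=np.atleast_2d(np.array(X,float));R=np.array(c['R']);t=np.array(c['t'])
    p,_=cv2.projectPoints(X,cv2.Rodrigues(R)[0],t,K(c),np.array([c['k1'],0,0,0,0.]));return p[:,0]
E
python3 - <<'E'
from h import *
for n in ['scene','top','wrist']: 
    im,c=snap(n,n+'0'); print(n,c)
print(manip.sense())
E
```

```text
scene {'fovy': 48.58316938584512, 'cx': 317.8779013953305, 'cy': 191.46540426387557, 'k1': 0.011783637965258406, 'R': array([[ 0.57489273,  0.81822592,  0.00216527],
       [ 0.48400613, -0.33793093, -0.80718074],
       [-0.65972449,  0.46509035, -0.5903004 ]]), 't': array([-0.29551338, -0.17771075,  1.81937183])}
top {'fovy': 44.392987413544816, 'cx': 323.03931279724935, 'cy': 198.6700829285338, 'k1': -0.10318749446199722, 'R': array([[ 0.01303291, -0.99991279, -0.00213493],
       [-0.98807751, -0.01255102, -0.15344483],
       [ 0.15340465,  0.00410931, -0.98815491]]), 't': array([-0.00859774,  0.52373243,  1.46497117])}
wrist {'fovy': 64.19357545468091, 'cx': 317.89284086862256, 'cy': 205.91264665955623, 'k1': -0.03278454615932965, 'R': array([[ 0.29340355,  0.95598504, -0.00264006],
       [ 0.90659613, -0.27736718,  0.31804231],
       [ 0.30331143, -0.09570821, -0.94807284]]), 't': array([-0.62295307, -0.04051244,  0.38141873])}
{'t': 0.15, 'q': array([ 1.09550351e+00,  5.28271273e-01,  1.43358776e+00,  1.08564071e-05,
        1.18137223e+00, -1.78473671e-01]), 'qd': array([ 0.00128357, -0.00254456, -0.00337565,  0.00084738, -0.00096058,
        0.00218058]), 'tau': array([ 2.41760663e-04, -4.42746592e+01, -1.78276259e+01, -2.59742901e-04,
        5.60328612e-03, -2.00408948e-05]), 'tcp_pos': array([0.18251579, 0.59722265, 0.24155337]), 'tool_rot': array([ 1.47867369e-01,  9.89006860e-01, -7.74310368e-04, -2.67827727e-04]), 'force': array([-0.15147479,  0.71999138,  0.04523037]), 'ft_torque': array([ 0.02356256,  0.04631399, -0.06878994]), 'finger_gap': 0.9995427242369993}
```

View pics/scene0.png

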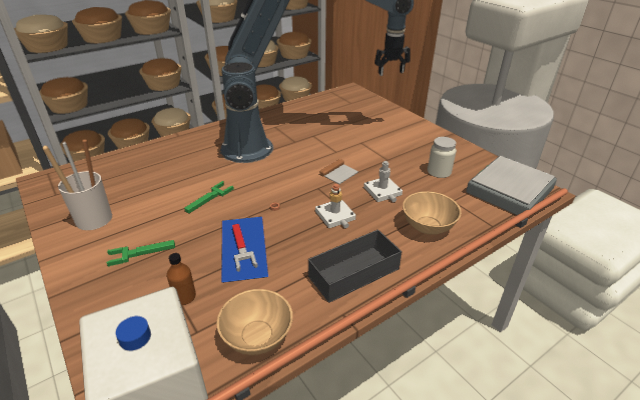

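View pics/top0.png

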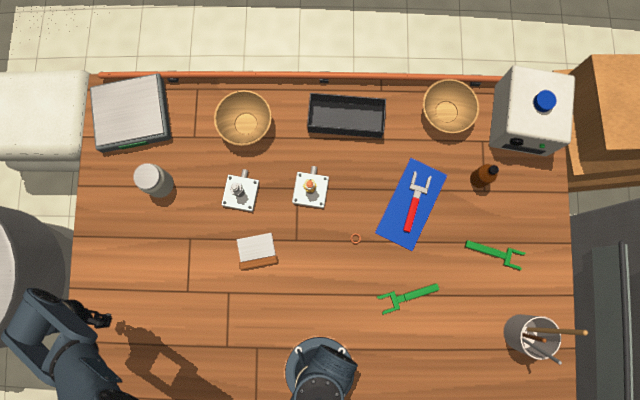

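View pics/wrist0.png

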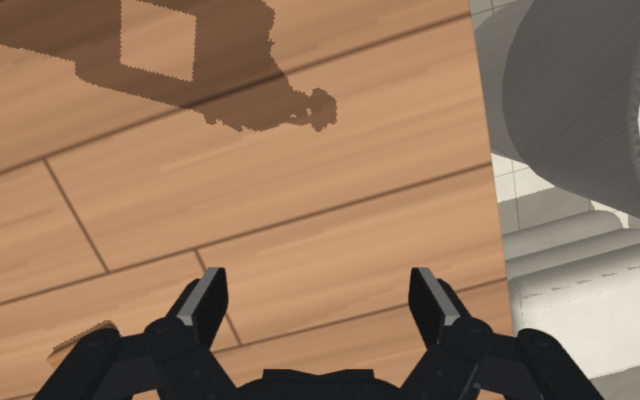

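The candidates in the top view are:
- **Wrench:** red at (412,205) on the blue mat. The green lookalikes are at (495,255) and (410,298).
- **Fitting:** brass nut with copper tube at (311,187). The steel one is at (240,191).

I choose the red wrench and the brass fitting, and will check both in close crops.

Run:
```python
from h import *
im,c=load('top0')
a=cv2.resize(im[160:220,280:340],(390,390),interpolation=cv2.INTER_CUBIC)
b=cv2.resize(im[150:254,365:455],(338,390),interpolation=cv2.INTER_CUBIC)
cv2.imwrite('pics/crop0.png',np.hstack([a,b]))
im,c2=load('scene0')
a=cv2.resize(im[170:235,305:410],(630,390),interpolation=cv2.INTER_CUBIC)
cv2.imwrite('pics/crop1.png',a)
print('fit',pix(c,311,189,.022),'steel',pix(c,240,193,.022))
for uv in [(408,228),(418,190)]: print(uv,pix(c,*uv,.02))
hsv=cv2.cvtColor(load('top0')[0],cv2.COLOR_BGR2HSV)
for nm,m in [('red',((hsv[...,0]<6)|(hsv[...,0]>174))&(hsv[...,1]>190)&(hsv[...,2]>100)),('blue',(abs(hsv[...,0].astype(int)-112)<10)&(hsv[...,1]>150))]:
    m=m.astype(np.uint8); m[:150]=0
    n,l,s,ce=cv2.connectedComponentsWithStats(m); i=1+np.argmax(s[1:,4]); ys,xs=np.where(l==i)
    P=np.array([pix(c,x,y,.02 if nm=='red' else .004)[:2] for x,y in zip(xs,ys)])
    r=cv2.minAreaRect((P*1000).astype(np.float32)); print(nm,s[i],ce[i],r,cv2.boxPoints(r))
```

```text
fit [0.55670286 0.03616686 0.022     ] steel [0.54129315 0.25795232 0.022     ]
(408, 228) [ 0.43847555 -0.26583307  0.02      ]
(418, 190) [ 0.55823305 -0.29889414  0.02      ]
red [404 198  15  34 224] [410.87946429 214.49553571] ((481.03173828125, -275.4992980957031), (20.33570098876953, 106.80628967285156), 73.15480041503906) [[ 426.97354 -269.75534]
 [ 529.1969  -300.7064 ]
 [ 535.08997 -281.24326]
 [ 432.86658 -250.2922 ]]
blue [ 376  159   70   92 2753] [410.01852525 204.8605158 ] ((517.9739379882812, -279.57354736328125), (126.89997863769531, 266.2811279296875), 64.39732360839844) [[ 370.4876  -279.25977]
 [ 610.6232  -394.32727]
 [ 665.46027 -279.88733]
 [ 425.32465 -164.81982]]
```

View pics/crop0.png

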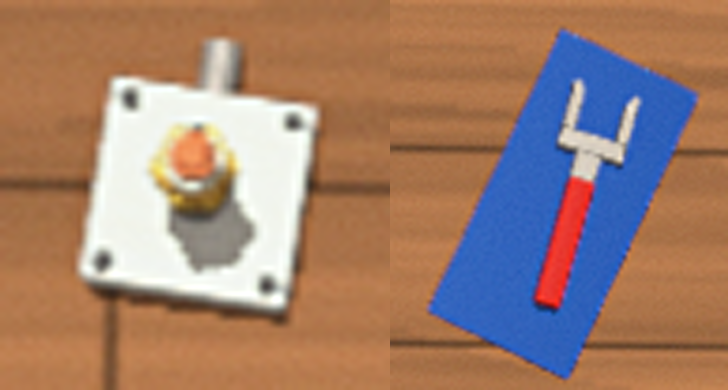

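View pics/crop1.png

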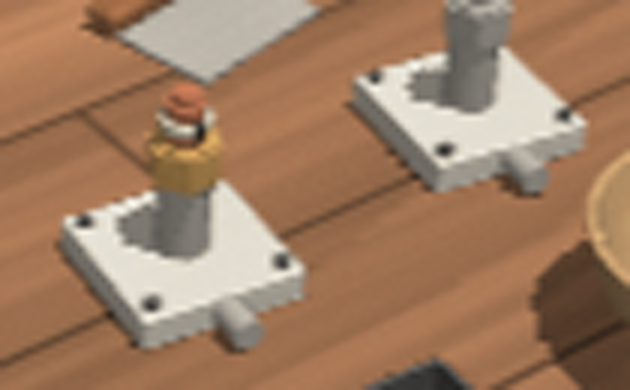

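Run:
```python
from h import *
from scipy.spatial.transform import Rotation as Rn
s=manip.sense();c=manip.get_calibration('wrist');R=np.array(c['R']);o=-R.T@np.array(c['t'])
Rt=Rn.from_quat(s['tool_rot']).as_matrix()
print('cam in tool',Rt.T@(o-s['tcp_pos']),'fwd in tool',Rt.T@R[2],'right in tool',Rt.T@R[0]); print(Rt)
print(proj(c,[s['tcp_pos'],s['tcp_pos']-[0,0,.1],s['tcp_pos']-[0,0,.15]]))
_,ct=load('top0'); _,cs=load('scene0')
# fitting triangulate: tube tip top z=.124, top-view
from scipy.optimize import least_squares
print('tip top', pix(ct,280+192/6.5,160+153/6.5,.124), 'scene', pix(cs,305+184/6,170+90/6,.124))
```

```text
cam in tool [ 0.08218362 -0.00062449 -0.13139243] fwd in tool [-0.31837419 -0.00101687  0.94796458] right in tool [-9.63647172e-04  9.99999255e-01  7.49047006e-04]
[[-9.56270339e-01  2.92483270e-01 -7.58757393e-04]
 [ 2.92484100e-01  9.56269283e-01 -1.45239057e-03]
 [ 3.00776445e-04 -1.61080250e-03 -9.99998657e-01]]
[[319.58660773 282.08981985]
 [319.24104421 211.45243109]
 [319.15127482 193.24381804]]
tip top [0.55492995 0.03770414 0.124     ] scene [0.5579322  0.03728899 0.124     ]
```

Call:
arm_command(rows=[[[30,-50,0],0,-1],[[30,-50,0],0,-1],[[30,-50,0],0,-1],[[30,-50,0],0,-1],[[30,-50,0],0,-1],[[30,-50,0],0,-1],[[30,-50,0],0,-1],[[30,-50,0],0,-1],[[30,-50,0],0,-1],[[0,0,0],0,-1]])

```text
t: 1.4
tcp_pos: [0.4554, 0.1444, 0.2424]
tool_rot: [0.151, 0.989, -0.0, 0.001]
force: [0.6, -0.2, -0.7]
finger_gap: 1.001
```

Call:
arm_command(rows=[[[34,-36,-10],0,-1],[[34,-36,-10],0,-1],[[33,-35,-10],0,-1],[[0,0,0],0,-1]])

```text
t: 1.9
tcp_pos: [0.5554, 0.0393, 0.2113]
tool_rot: [0.149, 0.989, -0.0, 0.0]
force: [0.1, 0.8, -0.4]
finger_gap: 0.997
```

Run:
```python
from h import *
s=manip.sense();im,c=snap('wrist','w1'); print(s['t'],s['tcp_pos'],s['force'],s['ft_torque'],s['q'])
p=proj(c,[.5565,.0372,.105])[0];print(p)
x,y=map(int,p); cv2.imwrite('pics/w1c.png',cv2.resize(im[y-60:y+60,x-80:x+80],None,fx=5,fy=5,interpolation=cv2.INTER_CUBIC)); print(x-80,y-60)
```

```text
1.9 [0.55540203 0.03934073 0.2113043 ] [ 0.07530072  0.76992156 -0.36819873] [0.00037783 0.00899658 0.01402829] [-1.29931165e-01  4.75379742e-01  1.63811084e+00 -1.21476504e-04
  1.02804831e+00 -1.40136143e+00]
[316.80440007 210.74495821]
236 150
```

View pics/w1c.png

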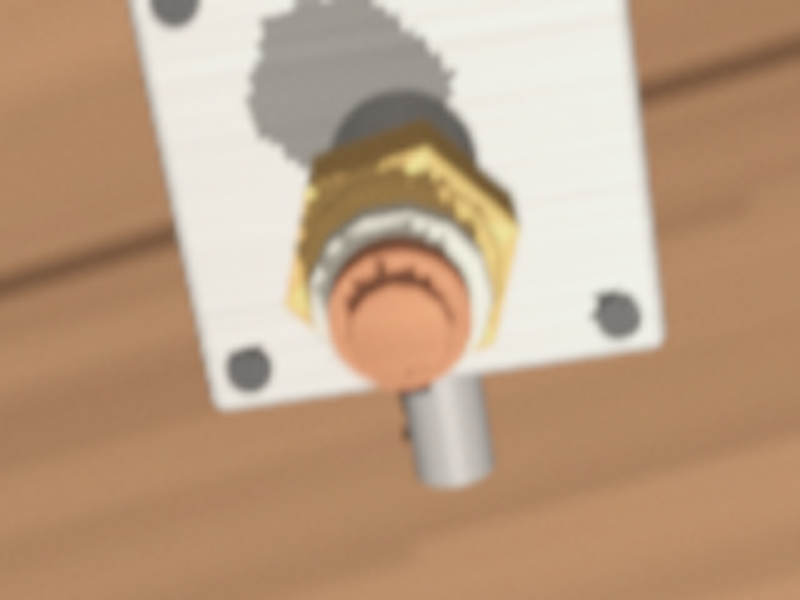

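```bash
cat >> h.py <<'E'
def hullmask(c,P,sub=4):
    p=proj(c,P); m=np.zeros((400*sub,640*sub),np.uint8)
    h=cv2.convexHull(((p+0.5)*sub).astype(np.float32)).astype(np.int32); cv2.fillConvexPoly(m,h,1); return m
def ring(x,y,r,z,n=24,a0=0): 
    a=a0+np.arange(n)*2*np.pi/n; return np.c_[x+r*np.cos(a),y+r*np.sin(a),np.full(n,z)]
def fitnut(im,c,x0,y0,sub=4,rng=2.5):
    from scipy.optimize import minimize
    big=cv2.resize(im,None,fx=sub,fy=sub,interpolation=cv2.INTER_CUBIC)
    hsv=cv2.cvtColor(big,cv2.COLOR_BGR2HSV)
    br=((hsv[...,0]>=16)&(hsv[...,0]<=32)&(hsv[...,1]>110)).astype(np.uint8)
    def cost(v):
        x,y,th=v[0],v[1],v[2]
        ex=hullmask(c,np.r_[ring(x,y,.0165,.101),ring(x,y,.0165,.110)])|hullmask(c,np.r_[ring(x,y,.012,.09),ring(x,y,.012,.119)])|hullmask(c,np.r_[ring(x,y,.009,.118),ring(x,y,.009,.125)])
        rr=hullmask(c,np.r_[ring(x,y,.0165,.05),ring(x,y,.0165,.069)])
        a=hullmask(c,np.r_[ring(x,y,.02078,.070,6,th+np.pi/6),ring(x,y,.02078,.092,6,th+np.pi/6)])
        roi=hullmask(c,np.r_[ring(x0,y0,.03,.065),ring(x0,y0,.03,.095)])
        w=roi&(1-ex); return float((w*(a^br)).sum())/max(1,a.sum())
    best=[]
    for d in np.arange(-30,30,4):
        v=np.array([x0,y0,np.radians(d)]); best.append((cost(v),d))
    best.sort(); out=[]
    for _,d in best[:3]:
        r=minimize(cost,[x0,y0,np.radians(d)],method='Nelder-Mead',options=dict(initial_simplex=np.array([[x0,y0,np.radians(d)],[x0+.002,y0,np.radians(d)],[x0,y0+.002,np.radians(d)],[x0,y0,np.radians(d+4)]]),maxfev=120,xatol=1e-5,fatol=1e-5))
        out.append((r.fun,r.x[0],r.x[1],np.degrees(r.x[2])))
    return sorted(out)
E
python3 - <<'E'
from h import *
im,c=load('w1')
o=fitnut(im,c,.5565,.0372); print(o)
_,x,y,th=o[0];th=np.radians(th)
big=cv2.resize(im,None,fx=5,fy=5,interpolation=cv2.INTER_CUBIC)
for z in(.07,.092):
    p=((proj(c,ring(x,y,.02078,z,6,th+np.pi/6))+.5)*5).astype(int); cv2.polylines(big,[p],True,(255,0,255),1)
p=((proj(c,ring(x,y,.0145,.109))+.5)*5).astype(int); cv2.polylines(big,[p],True,(255,255,0),1)
p=((proj(c,ring(x,y,.008,.124))+.5)*5).astype(int); cv2.polylines(big,[p],True,(0,255,0),1)
u,v=236*5,150*5;cv2.imwrite('pics/w1f.png',big[v:v+600,u:u+800])
E
```

```text
[(np.float64(0.08021390374331551), np.float64(0.5553421353452217), np.float64(0.03701134735558605), np.float64(2.1839658588629787)), (np.float64(0.08124016152214085), np.float64(0.5552107189976758), np.float64(0.03762625556476401), np.float64(4.386352197962709)), (np.float64(0.08270470443011932), np.float64(0.5551138278447414), np.float64(0.037368714411515166), np.float64(6.371600373954006))]
```

View pics/w1f.png

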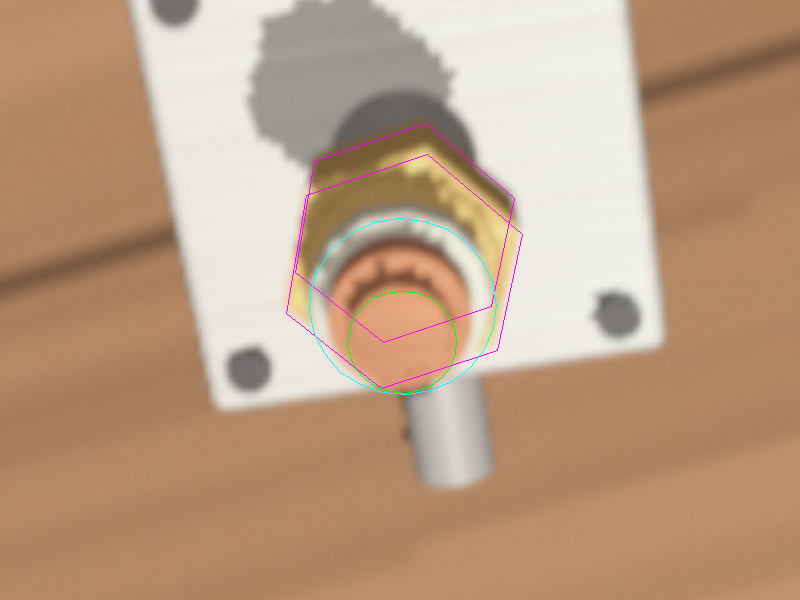

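Call:
arm_command(rows=[[[0,-2,0],-0.175,-1],[[0,0,0],-0.175,-1],[[0,0,0],-0.175,-1],[[0,0,0],-0.175,-1],[[0,0,0],-0.175,-1],[[0,0,0],-0.175,-1],[[0,0,0],-0.17,-1],[[0,0,0],0,-1]])

```text
t: 2.95
tcp_pos: [0.5523, 0.0405, 0.2125]
tool_rot: [0.686, 0.727, -0.0, -0.001]
force: [0.1, -0.2, -0.0]
finger_gap: 1.001
```

```bash
cat >> h.py <<'E'
def yaw(q): return np.degrees(np.arctan2(q[1]**2-q[0]**2,2*q[0]*q[1]))
def view(f,x,y,th=None,name='wrist',z=.1,fit=True):
    s=manip.sense();im,c=snap(name,f);print('t',s['t'],'tcp',s['tcp_pos'].round(4),'yaw',round(yaw(s['tool_rot']),2),'F',s['force'].round(2),'T',s['ft_torque'].round(3),'q6',s['q'][5].round(3),'gap',round(s['finger_gap'],3))
    if fit:
        o=fitnut(im,c,x,y);print([np.round(k,4).tolist() for k in o]);_,x,y,th=o[0];th=np.radians(th)
    big=cv2.resize(im,None,fx=5,fy=5,interpolation=cv2.INTER_CUBIC)
    clean=big.copy()
    if th is not None:
        for zz in(.07,.092):
            p=((proj(c,ring(x,y,.02078,zz,6,th+np.pi/6))+.5)*5).astype(int); cv2.polylines(big,[p],True,(255,0,255),1)
    p=((proj(c,ring(x,y,.0145,.109))+.5)*5).astype(int); cv2.polylines(big,[p],True,(255,255,0),1)
    p=((proj(c,ring(x,y,.008,.124))+.5)*5).astype(int); cv2.polylines(big,[p],True,(0,255,0),1)
    u,v=(proj(c,[x,y,z])[0]*5).astype(int); u=max(0,u-400);v=max(0,v-300);print('crop',u,v)
    cv2.imwrite(f'pics/{f}f.png',big[v:v+600,u:u+800]); cv2.imwrite(f'pics/{f}c.png',clean[v:v+600,u:u+800])
E
python3 - <<'E'
from h import *
view('w2',.5553,.0371)
E
```

```text
t 2.95 tcp [0.5523 0.0405 0.2125] yaw 3.32 F [ 0.1  -0.22 -0.04] T [ 0.054  0.034 -0.04 ] q6 -0.187 gap 1.001
[[0.0735, 0.5551, 0.0358, 1.7355], [0.0748, 0.5551, 0.0358, 1.5445], [0.0769, 0.5556, 0.0354, 3.3448]]
crop 1209 754
```

View pics/w2f.png

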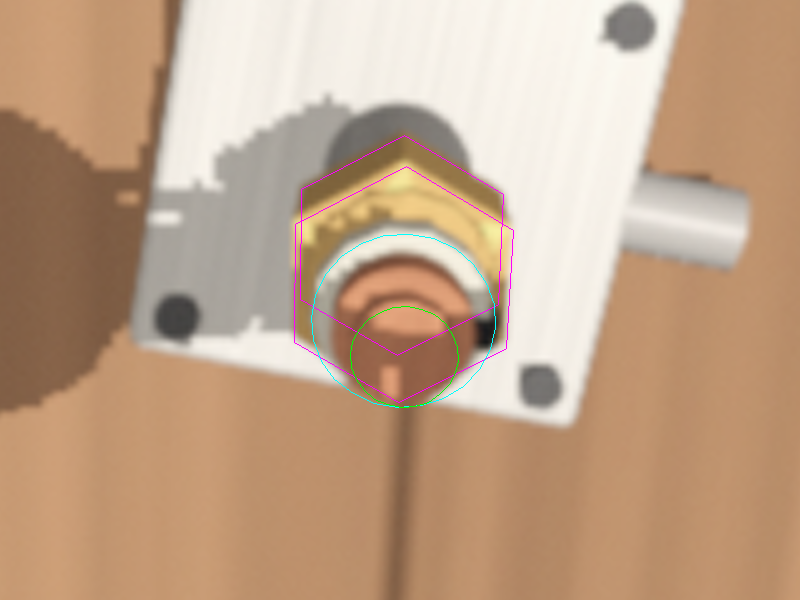

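Call:
arm_command(rows=[[[3,-3,0],0,-1],[[0,0,-40],0,-1],[[0,0,-40],0,-1],[[0,0,-30],0,-1],[[0,0,0],0,-1]], squeeze=30)

```text
t: 3.62
tcp_pos: [0.5551, 0.0358, 0.1003]
tool_rot: [0.687, 0.726, -0.002, -0.002]
force: [-0.2, 0.6, 0.4]
finger_gap: 1.003
```

Run:
```python
from h import *
_,c=load('w2')
for z in(.105,.109):
  p=pix(c,(1209+485)/5-.5,(754+332)/5-.5,z); d=p[:2]-[.5551,.0358]; print(np.degrees(np.arctan2(d[1],d[0])),np.hypot(*d))
s=manip.sense();im,c=snap('wrist','w3');print(s['tcp_pos'],yaw(s['tool_rot']),s['force'],s['ft_torque'])
```

```text
-10.093736037165069 0.013469334894547515
-3.9038564731202317 0.01294030557022031
[0.55506177 0.03581708 0.10025578] 3.1468004959589524 [-0.17077978  0.64880467  0.36102291] [ 0.0253028   0.03607247 -0.01277679]
```

View pics/w3.png

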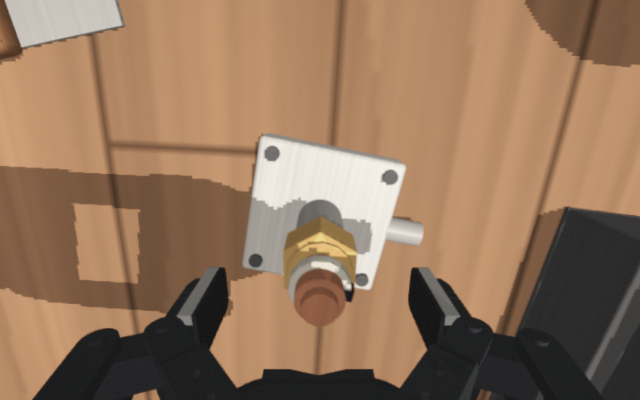

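Call:
arm_command(rows=[[[0,1,-13],0,-1],[[0,0,-13],0,-0.5],[[0,0,0],0,1],[[0,0,0],0,1],[[0,0,0],0,1],[[0,0,0],0,1],[[0,0,0],0,1]], squeeze=30)

```text
t: 4.55
tcp_pos: [0.5556, 0.0365, 0.0766]
tool_rot: [0.688, 0.726, -0.001, -0.001]
force: [-5.7, -2.3, 6.2]
finger_gap: 0.413
```

Run:
```python
from h import *
s=manip.sense();im,c=snap('wrist','w4');print(s['tcp_pos'],yaw(s['tool_rot']),s['force'],s['ft_torque'],s['finger_gap'])
```

```text
[0.5555607  0.03651754 0.07657809] 3.1113359796327207 [-5.67797192 -2.3478064   6.17145485] [-0.32616178  0.80993677 -0.01248654] 0.4134003659418334
```

View pics/w4.png

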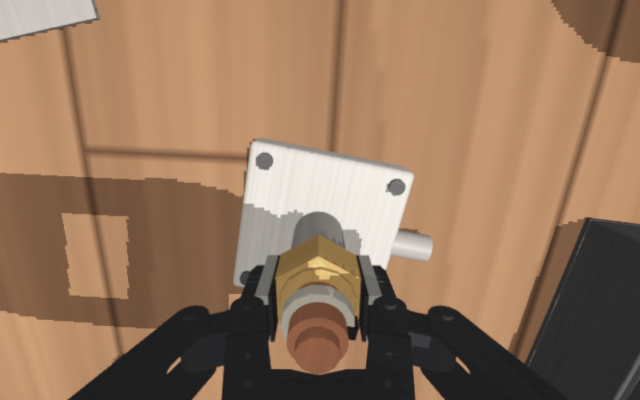

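Call:
arm_command(rows=[[[-0.5,0,0],-0.1,1],[[0,0,0],-0.1,1],[[0,0,0],-0.1,1],[[0,0,0],-0.1,1],[[0,0,0],0,1]])

```text
t: 5.22
tcp_pos: [0.5552, 0.0366, 0.0766]
tool_rot: [0.818, 0.575, -0.001, -0.001]
force: [-5.1, -1.7, 5.3]
finger_gap: 0.411
```

```bash
cat > s.py <<'E'
from h import *
s=manip.sense();print(round(s['t'],2),s['tcp_pos'].round(4),'yaw',yaw(s['tool_rot']).round(2),s['force'].round(2),s['ft_torque'].round(3),'gap',round(s['finger_gap'],3),'tau6',s['tau'][5].round(3),'q6',s['q'][5].round(4))
E
python3 s.py
```

```text
5.22 [0.5552 0.0366 0.0766] yaw -19.83 [-5.1  -1.72  5.35] [-0.278  0.766  0.021] gap 0.411 tau6 0.124 q6 0.2118
```

Call:
arm_command(rows=[[[0,0,0],-0.06,1],[[0,0,0],0,1]])

```text
t: 5.48
tcp_pos: [0.5552, 0.0366, 0.0766]
tool_rot: [0.835, 0.55, -0.001, -0.001]
force: [-5.3, -1.9, 5.5]
finger_gap: 0.418
```

```bash
python3 s.py
```

```text
5.47 [0.5552 0.0366 0.0766] yaw -23.26 [-5.26 -1.85  5.52] [-0.273  0.784  0.046] gap 0.418 tau6 0.087 q6 0.2716
```

Call:
arm_command(rows=[[[0,0,0],-0.06,1],[[0,0,0],0,1]])

```text
t: 5.72
tcp_pos: [0.5551, 0.0366, 0.0766]
tool_rot: [0.851, 0.525, -0.001, -0.001]
force: [-3.9, -2.3, 4.9]
finger_gap: 0.413
```

```bash
python3 s.py
```

```text
5.72 [0.5551 0.0366 0.0766] yaw -26.69 [-3.88 -2.34  4.95] [-0.295  0.784  0.003] gap 0.413 tau6 0.087 q6 0.3316
```

Call:
arm_command(rows=[[[0,0,0],-0.06,1],[[0,0,0],0,1]])

```text
t: 5.98
tcp_pos: [0.5551, 0.0366, 0.0766]
tool_rot: [0.867, 0.499, -0.001, -0.001]
force: [-4.9, -1.8, 5.3]
finger_gap: 0.415
```

```bash
python3 s.py
```

```text
5.97 [0.5551 0.0366 0.0766] yaw -30.13 [-4.92 -1.83  5.27] [-0.249  0.811  0.025] gap 0.415 tau6 0.087 q6 0.3916
```

Call:
arm_command(rows=[[[0,0,0],-0.05,1],[[0,0,0],0,1]])

```text
t: 6.22
tcp_pos: [0.555, 0.0367, 0.0765]
tool_rot: [0.879, 0.477, -0.001, -0.001]
force: [-6.0, -1.7, 5.4]
finger_gap: 0.413
```

```bash
python3 s.py
```

```text
6.22 [0.555  0.0367 0.0765] yaw -32.99 [-5.98 -1.69  5.4 ] [-0.249  0.82   0.048] gap 0.413 tau6 0.078 q6 0.4415
```

Call:
arm_command(rows=[[[0,0,0],-0.05,1],[[0,0,0],0,1]])

```text
t: 6.48
tcp_pos: [0.555, 0.0367, 0.0766]
tool_rot: [0.89, 0.455, -0.001, -0.001]
force: [-5.7, -0.8, 5.2]
finger_gap: 0.416
```

```bash
python3 s.py
```

```text
6.47 [0.555  0.0367 0.0766] yaw -35.86 [-5.73 -0.81  5.21] [-0.289  0.879  0.048] gap 0.416 tau6 0.077 q6 0.4915
```

Call:
arm_command(rows=[[[0,0,0],-0.05,1],[[0,0,0],0,1]])

```text
t: 6.72
tcp_pos: [0.555, 0.0367, 0.0766]
tool_rot: [0.902, 0.433, -0.001, -0.001]
force: [-4.9, -0.3, 5.3]
finger_gap: 0.413
```

```bash
python3 s.py
```

```text
6.72 [0.555  0.0367 0.0766] yaw -38.73 [-4.95 -0.32  5.3 ] [-0.168  0.791 -0.013] gap 0.413 tau6 0.077 q6 0.5415
```

Call:
arm_command(rows=[[[0,0,0],-0.05,1],[[0,0,0],0,1]])

```text
t: 6.98
tcp_pos: [0.5549, 0.0367, 0.0766]
tool_rot: [0.912, 0.41, -0.001, -0.001]
force: [-5.6, -2.2, 4.8]
finger_gap: 0.415
```

```bash
python3 s.py
```

```text
6.97 [0.5549 0.0367 0.0766] yaw -41.59 [-5.56 -2.2   4.85] [-0.228  0.874  0.017] gap 0.415 tau6 0.077 q6 0.5915
```

Call:
arm_command(rows=[[[0,0,0],-0.05,1],[[0,0,0],0,1]])

```text
t: 7.22
tcp_pos: [0.5549, 0.0368, 0.0765]
tool_rot: [0.922, 0.387, -0.001, -0.001]
force: [-5.0, -1.6, 5.0]
finger_gap: 0.42
```

```bash
python3 s.py
```

```text
7.22 [0.5549 0.0368 0.0765] yaw -44.45 [-4.97 -1.63  5.02] [-0.223  0.825  0.019] gap 0.42 tau6 0.077 q6 0.6415
```

Call:
arm_command(rows=[[[0,0,0],-0.05,1],[[0,0,0],0,1]])

```text
t: 7.48
tcp_pos: [0.5549, 0.0368, 0.0766]
tool_rot: [0.931, 0.364, -0.001, -0.001]
force: [-4.5, -1.1, 5.3]
finger_gap: 0.415
```

```bash
python3 s.py
```

```text
7.47 [0.5549 0.0368 0.0766] yaw -47.32 [-4.48 -1.05  5.33] [-0.257  0.867 -0.022] gap 0.415 tau6 0.077 q6 0.6915
```

Call:
arm_command(rows=[[[0,0,0],-0.05,1],[[0,0,0],0,1]])

```text
t: 7.72
tcp_pos: [0.5549, 0.0368, 0.0766]
tool_rot: [0.94, 0.34, -0.001, -0.001]
force: [-4.8, -1.9, 5.7]
finger_gap: 0.415
```

```bash
python3 s.py; python3 -c "
from h import *
im,c=snap('wrist','w5'); cv2.imwrite('pics/w5c.png',cv2.resize(im[180:400,200:440],None,fx=2.5,fy=2.5,interpolation=cv2.INTER_CUBIC))"
```

```text
7.72 [0.5549 0.0368 0.0766] yaw -50.19 [-4.8  -1.92  5.74] [-0.167  0.889  0.089] gap 0.415 tau6 0.077 q6 0.7415
```

View pics/w5c.png

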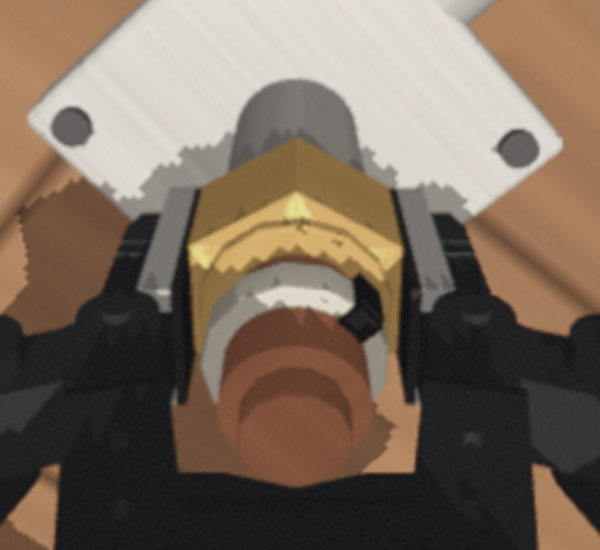

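The nut is turning with the fingers, and the black mark at crop (362,308) is standing still in the world. I'll keep going.

Call:
arm_command(rows=[[[0,0,0],-0.05,1],[[0,0,0],0,1]])

```text
t: 8.02
tcp_pos: [0.5549, 0.0368, 0.0766]
tool_rot: [0.948, 0.317, -0.001, -0.001]
force: [-5.1, -0.7, 5.4]
finger_gap: 0.414
```

```bash
python3 s.py
```

```text
8.03 [0.5549 0.0368 0.0766] yaw -53.05 [-5.08 -0.71  5.38] [-0.188  0.818  0.034] gap 0.414 tau6 0.077 q6 0.7915
```

Call:
arm_command(rows=[[[0,0,0],-0.05,1],[[0,0,0],0,1]])

```text
t: 8.28
tcp_pos: [0.5548, 0.0369, 0.0766]
tool_rot: [0.956, 0.293, -0.001, -0.001]
force: [-6.1, -0.8, 5.5]
finger_gap: 0.415
```

```bash
python3 s.py
```

```text
8.28 [0.5548 0.0369 0.0766] yaw -55.92 [-6.11 -0.84  5.55] [-0.133  0.857 -0.   ] gap 0.415 tau6 0.077 q6 0.8415
```

Call:
arm_command(rows=[[[0,0,0],-0.05,1],[[0,0,0],0,1]])

```text
t: 8.52
tcp_pos: [0.5548, 0.0369, 0.0766]
tool_rot: [0.963, 0.269, -0.001, -0.001]
force: [-5.3, -0.8, 5.3]
finger_gap: 0.416
```

```bash
python3 s.py
```

```text
8.53 [0.5548 0.0369 0.0766] yaw -58.78 [-5.27 -0.78  5.26] [-0.145  0.836  0.022] gap 0.416 tau6 0.076 q6 0.8915
```

Call:
arm_command(rows=[[[0,0,0],-0.05,1],[[0,0,0],0,1]])

```text
t: 8.78
tcp_pos: [0.5548, 0.037, 0.0766]
tool_rot: [0.97, 0.245, -0.001, -0.001]
force: [-5.5, -1.2, 6.0]
finger_gap: 0.416
```

```bash
python3 s.py
```

```text
8.78 [0.5548 0.037  0.0766] yaw -61.65 [-5.52 -1.24  5.96] [-0.17   0.849  0.063] gap 0.416 tau6 0.076 q6 0.9415
```

Call:
arm_command(rows=[[[0,0,0],-0.04,1],[[0,0,0],0,1]])

```text
t: 9.02
tcp_pos: [0.5548, 0.037, 0.0766]
tool_rot: [0.974, 0.225, -0.001, -0.001]
force: [-5.4, -0.9, 6.1]
finger_gap: 0.41
```

```bash
python3 s.py
```

```text
9.03 [0.5548 0.037  0.0766] yaw -63.94 [-5.39 -0.87  6.09] [-0.109  0.799  0.049] gap 0.41 tau6 0.081 q6 0.9814
```

Call:
arm_command(rows=[[[0,0,0],-0.04,1],[[0,0,0],0,1]])

```text
t: 9.28
tcp_pos: [0.5547, 0.037, 0.0766]
tool_rot: [0.978, 0.206, -0.001, -0.0]
force: [-5.7, -0.3, 6.2]
finger_gap: 0.415
```

```bash
python3 s.py
```

```text
9.28 [0.5547 0.037  0.0766] yaw -66.18 [-5.65 -0.35  6.2 ] [-0.012  0.863  0.188] gap 0.415 tau6 0.226 q6 1.0209
```

Call:
arm_command(rows=[[[0,0,0],-0.03,1],[[0,0,0],0,1]])

```text
t: 9.52
tcp_pos: [0.5547, 0.037, 0.0766]
tool_rot: [0.981, 0.192, -0.001, -0.0]
force: [-5.8, 0.3, 5.4]
finger_gap: 0.417
```

```bash
python3 s.py
```

```text
9.53 [0.5547 0.037  0.0766] yaw -67.86 [-5.78  0.28  5.4 ] [-0.045  0.813  0.29 ] gap 0.417 tau6 0.324 q6 1.0505
```

Call:
arm_command(rows=[[[0,0,0],-0.02,1],[[0,0,0],0,1]])

```text
t: 9.78
tcp_pos: [0.5547, 0.037, 0.0766]
tool_rot: [0.983, 0.182, -0.001, -0.0]
force: [-5.8, -0.5, 6.1]
finger_gap: 0.413
```

```bash
python3 s.py
```

```text
9.78 [0.5547 0.037  0.0766] yaw -68.99 [-5.82 -0.48  6.1 ] [0.016 0.826 0.364] gap 0.413 tau6 0.385 q6 1.0702
```

Call:
arm_command(rows=[[[0,0,0],0,0.0],[[0,0,0],0,-0.5],[[0,0,0],0,-1],[[0,0,0],0,-1],[[0,0,25],0,-1],[[0,0,50],0,-1],[[0,0,45],0,-1],[[0,0,0],0,-1]])

```text
t: 10.78
tcp_pos: [0.559, 0.0364, 0.2001]
tool_rot: [0.983, 0.181, 0.004, 0.001]
force: [0.0, 0.1, -0.1]
finger_gap: 1.002
```

Run:
```python
from h import *
view('w6',.5553,.0365)
```

```text
t 10.775 tcp [0.559  0.0364 0.2001] yaw -69.1 F [ 0.01  0.15 -0.15] T [-0.003 -0.01   0.008] q6 1.071 gap 1.002
[[0.064, 0.5536, 0.0366, -4.1644], [0.0649, 0.5538, 0.0362, -3.5169], [0.0666, 0.5535, 0.0365, -0.7864]]
crop 1170 786
```

View pics/w6f.png

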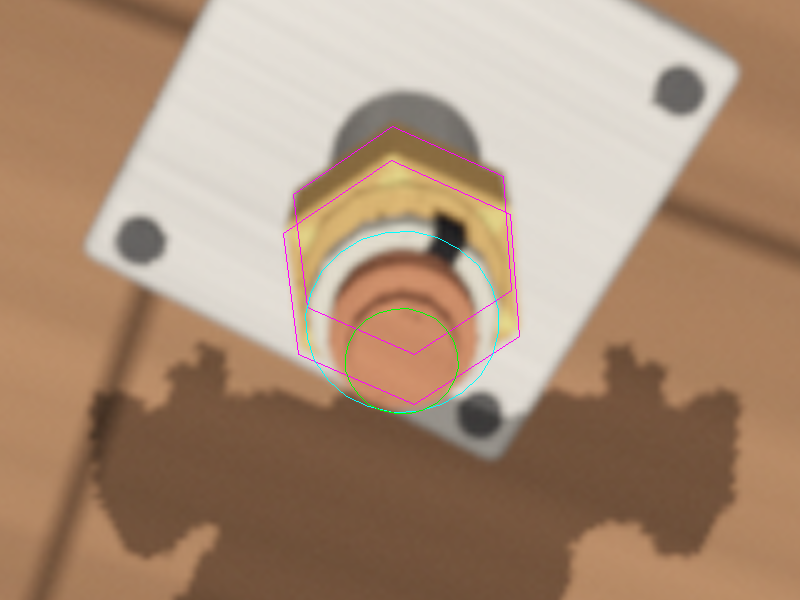

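Call:
arm_command(rows=[[[-9,-53,0],-0.11,-1],[[-9,-53,0],-0.11,-1],[[-9,-53,0],-0.11,-1],[[-9,-53,0],-0.11,-1],[[-9,-53,0],-0.11,-1],[[-9,-53,0],-0.11,-1],[[0,0,0],0,-1]])

```text
t: 11.7
tcp_pos: [0.5011, -0.285, 0.1944]
tool_rot: [0.989, -0.15, -0.001, -0.0]
force: [0.1, 1.0, 0.5]
finger_gap: 0.999
```

```bash
python3 s.py
python3 - <<'E'
from h import *
im,c=snap('wrist','w7')
hsv=cv2.cvtColor(im,cv2.COLOR_BGR2HSV)
m=(((hsv[...,0]<6)|(hsv[...,0]>174))&(hsv[...,1]>190)&(hsv[...,2]>80)).astype(np.uint8)
n,l,s,ce=cv2.connectedComponentsWithStats(m); i=1+np.argmax(s[1:,4]); ys,xs=np.where(l==i)
P=np.array([pix(c,x,y,.022)[:2] for x,y in zip(xs,ys)]);r=cv2.minAreaRect((P*1000).astype(np.float32)); print(s[i],r,cv2.boxPoints(r).tolist())
_,c6=load('w6')
for z in(.105,.109):
  p=pix(c6,(1170+448)/5-.5,(786+237)/5-.5,z); d=p[:2]-[.5536,.0366]; print(np.degrees(np.arctan2(d[1],d[0])),np.hypot(*d))
E
```

```text
11.7 [ 0.5011 -0.285   0.1944] yaw -107.24 [0.13 0.98 0.45] [ 0.039 -0.    -0.006] gap 0.999 tau6 0.032 q6 1.1614Traceback (most recent call last):
  File "<stdin>", line 5, in <module>
    return _wrapfunc(a, 'argmax', axis=axis, out=out, **kwds)
    return bound(*args, **kwds)
ValueError: attempt to get argmax of an empty sequence
```

View pics/w7.png

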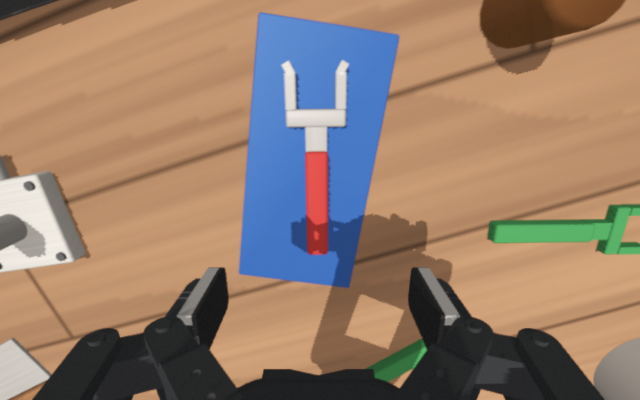

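```bash
cat >> h.py <<'E'
def wrench(im,c,z=.022):
    hsv=cv2.cvtColor(im,cv2.COLOR_BGR2HSV)
    m=(((hsv[...,0]<5)|(hsv[...,0]>172))&(hsv[...,1]>150)&(hsv[...,2]>60)).astype(np.uint8)
    n,l,s,ce=cv2.connectedComponentsWithStats(m); i=1+np.argmax(s[1:,4]); ys,xs=np.where(l==i)
    P=np.array([pix(c,x,y,z)[:2] for x,y in zip(xs,ys)]);r=cv2.minAreaRect((P*1000).astype(np.float32))
    b=cv2.boxPoints(r); return s[i],r,b
E
python3 - <<'E'
from h import *
im,c=load('w7'); s,r,b=wrench(im,c); print(s,r,b.tolist())
d=pix(c,317,152,.022)-pix(c,317,254,.022); print('axis',np.degrees(np.arctan2(d[1],d[0])),np.hypot(*d[:2]),pix(c,317,152,.022),pix(c,317,254,.022))
L,Rr=pix(c,288,66,.018),pix(c,344,66,.018); print('tips',L,Rr, (L+Rr)/2)
_,c6=load('w6')
for z in(.105,.109):
  p=pix(c6,(1170+448)/5-.5,(786+237)/5-.5,z); d=p[:2]-[.5536,.0366]; print(np.degrees(np.arctan2(d[1],d[0])),np.hypot(*d))
E
```

```text
[ 306  152   22  102 2040] ((482.14996337890625, -278.7072448730469), (20.602787017822266, 106.96537017822266), 73.14025115966797) [[427.9783935546875, -273.0542907714844], [530.3461303710938, -304.0774230957031], [536.321533203125, -284.3601989746094], [433.95379638671875, -253.33706665039062]]
axis -17.342942942463534 0.1080228638072159 [ 0.53307319 -0.29484692  0.022     ] [ 0.4299613  -0.26264634  0.022     ]
tips [ 0.61355346 -0.29286237  0.018     ] [ 0.59869838 -0.3405653   0.018     ] [ 0.60612592 -0.31671384  0.018     ]
-8.069042335606511 0.014057005790857516
-5.426446626320813 0.015158540763122442
```

Call:
arm_command(rows=[[[4,-1,-40],0,-1],[[0,0,-45],0,-1],[[0,0,-45],0,-0.6],[[0,0,-25],0,-0.4],[[0,0,-10],0,0],[[0,0,0],0,0]], squeeze=100)

```text
t: 12.5
tcp_pos: [0.506, -0.281, 0.0307]
tool_rot: [0.989, -0.146, -0.001, -0.001]
force: [-0.6, 0.4, 0.7]
finger_gap: 0.497
```

```bash
python3 s.py; python3 -c "
from h import *
im,c=snap('wrist','w8')"
```

```text
12.5 [ 0.506  -0.281   0.0307] yaw -106.84 [-0.56  0.41  0.71] [0.004 0.003 0.013] gap 0.497 tau6 -0.0 q6 1.1645
```

View pics/w8.png

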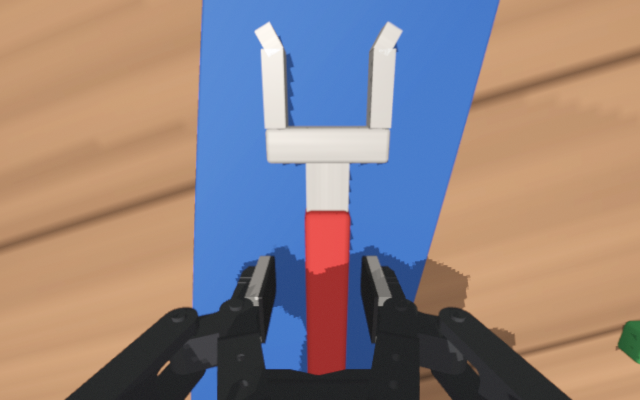

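Call:
arm_command(rows=[[[-1,-4,-6],0,0],[[0,0,-6],0,0],[[0,0,0],0,0],[[0,0,0],0,1],[[0,0,0],0,1],[[0,0,0],0,1],[[0,0,0],0,1],[[0,0,0],0,1]], squeeze=110)

```text
t: 13.55
tcp_pos: [0.5054, -0.2865, 0.02]
tool_rot: [0.989, -0.147, 0.0, 0.0]
force: [-0.8, -0.3, 5.5]
finger_gap: 0.221
```

```bash
python3 s.py
```

```text
13.55 [ 0.5054 -0.2865  0.02  ] yaw -106.91 [-0.8  -0.25  5.54] [0.143 0.15  0.034] gap 0.221 tau6 0.032 q6 1.158
```

Call:
arm_command(rows=[[[0,0,15],0,1],[[0,0,25],0,1],[[0,0,40],0,1],[[0,0,0],0,1]])

```text
t: 14.05
tcp_pos: [0.5071, -0.2878, 0.1025]
tool_rot: [0.989, -0.147, 0.003, 0.002]
force: [-0.4, -0.2, -2.6]
finger_gap: 0.22
```

```bash
python3 s.py; python3 -c "
from h import *
im,c=snap('wrist','w9');snap('scene','s9')"
```

```text
14.05 [ 0.5071 -0.2878  0.1025] yaw -106.91 [-0.43 -0.24 -2.61] [0.027 0.003 0.041] gap 0.22 tau6 0.0 q6 1.1581
```

View pics/w9.png

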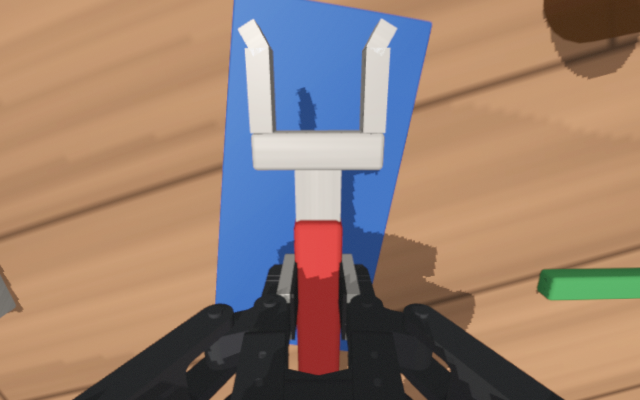

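View pics/s9.png

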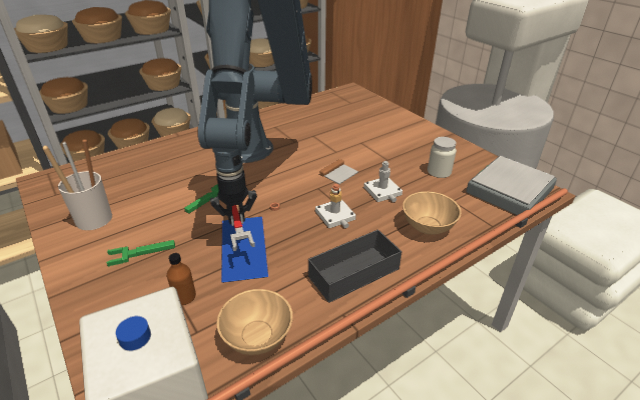

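Run:
```python
from h import *
im,c=load('w9')
cv2.imwrite('pics/w9c.png',cv2.resize(im[10:240,230:410],None,fx=3.2,fy=2.6,interpolation=cv2.INTER_CUBIC)[:600])
z=.1025-.016+.014
t=np.array([.5071,-.2878]); a=np.radians(-106.91+90); ex=np.array([np.cos(a),np.sin(a)]); ey=np.array([np.cos(a-np.pi/2),np.sin(a-np.pi/2)])
for uv in [(272,132),(362,132),(268,50),(365,50),(297,221),(340,221)]:
    zz=z if uv[1]<200 else z+.004
    d=pix(c,*uv,zz)[:2]-t; print(uv,'along',d@ex*1000,'lat',d@ey*1000)
```

```text
(272, 132) along 68.95528099277148 lat -18.220798827429515
(362, 132) along 68.90522063903207 lat 18.845027903062345
(268, 50) along 99.89850182230452 lat -18.43902656436849
(365, 50) along 99.87526710398905 lat 18.790349656162782
(297, 221) along 31.291721574408204 lat -8.487217654640663
(340, 221) along 31.24768172231391 lat 10.261260031916459
```

View pics/w9c.png

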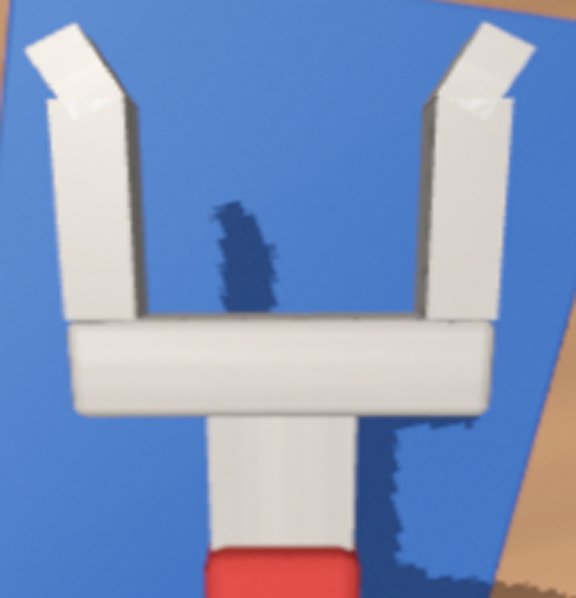

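Call:
arm_command(rows=[[[-20,35,0],0.09,1],[[-20,40,0],0.11,1],[[-16,40,0],0.11,1],[[-12,40,0],0.11,1],[[-8,40,0],0.11,1],[[-4,36,0],0.11,1],[[-2,30,0],0.11,1],[[0,0,0],0,1]])

```text
t: 15.15
tcp_pos: [0.4212, -0.0232, 0.0983]
tool_rot: [0.974, 0.227, -0.002, -0.001]
force: [0.3, 0.5, -2.5]
finger_gap: 0.221
```

```bash
python3 s.py; python3 -c "
from h import *
im,c=snap('wrist','w10')"
```

```text
15.15 [ 0.4212 -0.0232  0.0983] yaw -63.77 [ 0.32  0.47 -2.48] [-0.02  -0.045  0.06 ] gap 0.221 tau6 -0.063 q6 0.7915
```

View pics/w10.png

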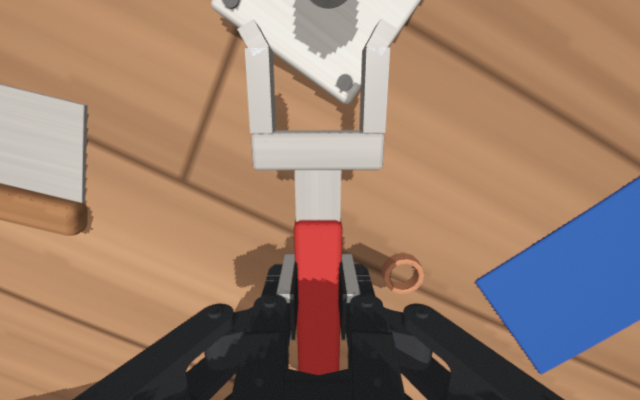

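Call:
arm_command(rows=[[[0,0,-8],0,1],[[0,0,0],0,1],[[0,0,0],0,1]])

```text
t: 15.58
tcp_pos: [0.4233, -0.026, 0.091]
tool_rot: [0.974, 0.225, -0.0, -0.0]
force: [0.7, 0.1, -2.5]
finger_gap: 0.224
```

```bash
cat > a.py <<'E'
from h import *
import sys
nx,ny=.5550,.0368
s=manip.sense();t=s['tcp_pos'];y=yaw(s['tool_rot']);a=np.radians(y+90);ex=np.array([np.cos(a),np.sin(a)]);ln=np.array([-ex[1],ex[0]])
d=np.array([nx,ny])-t[:2];print('phi',round(y+90,2),'along',(d@ex*1000).round(1),'left',(d@ln*1000).round(1),'z',t[2].round(4),'ex',ex.round(3))
E
python3 s.py;python3 a.py
```

```text
15.57 [ 0.4233 -0.026   0.091 ] yaw -64.03 [ 0.73  0.11 -2.53] [ 0.031 -0.018  0.06 ] gap 0.224 tau6 0.001 q6 0.7914
phi 25.97 along 145.9 left -1.3 z 0.091 ex [0.899 0.438]
```

Call:
arm_command(rows=[[[10,4,-1],0,1],[[10,4,0],0,1],[[0,0,0],0,1],[[0,0,0],0,1]])

```text
t: 16.08
tcp_pos: [0.4431, -0.0171, 0.0903]
tool_rot: [0.974, 0.226, -0.0, -0.0]
force: [-0.9, 0.6, -2.2]
finger_gap: 0.224
```

```bash
python3 s.py;python3 a.py; python3 -c "
from h import *
im,c=snap('wrist','w11'); cv2.imwrite('pics/w11c.png',cv2.resize(im[0:200,200:440],None,fx=3,fy=3,interpolation=cv2.INTER_CUBIC))"
```

```text
16.07 [ 0.4431 -0.0171  0.0903] yaw -63.91 [-0.88  0.64 -2.22] [-0.013 -0.033  0.007] gap 0.224 tau6 0.001 q6 0.824
phi 26.09 along 124.2 left -0.8 z 0.0903 ex [0.898 0.44 ]
```

View pics/w11c.png

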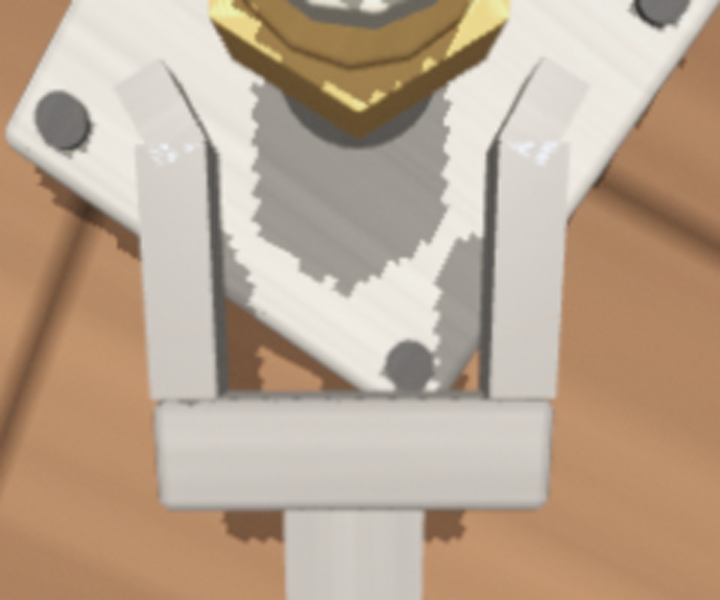

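Call:
arm_command(rows=[[[7,2.5,0],0,1],[[7,3.2,0],0,1],[[4.5,2.2,0],0,1],[[0,0,0],0,1],[[0,0,0],0,1]])

```text
t: 16.75
tcp_pos: [0.4616, -0.0093, 0.0903]
tool_rot: [0.974, 0.225, -0.0, -0.0]
force: [-0.1, 0.2, -2.1]
finger_gap: 0.223
```

```bash
python3 s.py;python3 a.py; python3 -c "
from h import *
im,c=snap('wrist','w12'); cv2.imwrite('pics/w12c.png',cv2.resize(im[0:200,200:440],None,fx=3,fy=3,interpolation=cv2.INTER_CUBIC))"
```

```text
16.75 [ 0.4616 -0.0093  0.0903] yaw -63.94 [-0.14  0.23 -2.11] [ 0.033  0.031 -0.009] gap 0.223 tau6 0.0 q6 0.8529
phi 26.06 along 104.2 left 0.4 z 0.0903 ex [0.898 0.439]
```

View pics/w12c.png

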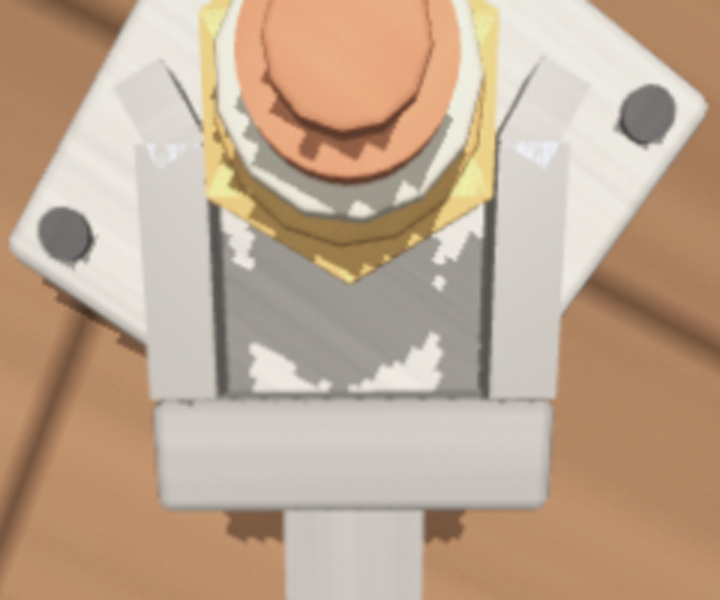

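Call:
arm_command(rows=[[[4,2,0],0,1],[[4,2,0],0,1],[[3.5,1.7,0],0,1],[[0,0,0],0,1],[[0,0,0],0,1]])

```text
t: 17.42
tcp_pos: [0.4731, -0.0037, 0.0903]
tool_rot: [0.974, 0.225, -0.0, -0.0]
force: [-0.6, 0.1, -1.9]
finger_gap: 0.224
```

```bash
python3 s.py;python3 a.py; python3 -c "
from h import *
im,c=snap('wrist','w13'); cv2.imwrite('pics/w13c.png',cv2.resize(im[0:200,200:440],None,fx=3,fy=3,interpolation=cv2.INTER_CUBIC))"
```

```text
17.43 [ 0.4731 -0.0037  0.0903] yaw -63.94 [-0.56  0.12 -1.94] [0.001 0.014 0.039] gap 0.224 tau6 0.0 q6 0.8714
phi 26.06 along 91.4 left 0.4 z 0.0903 ex [0.898 0.439]
```

View pics/w13c.png

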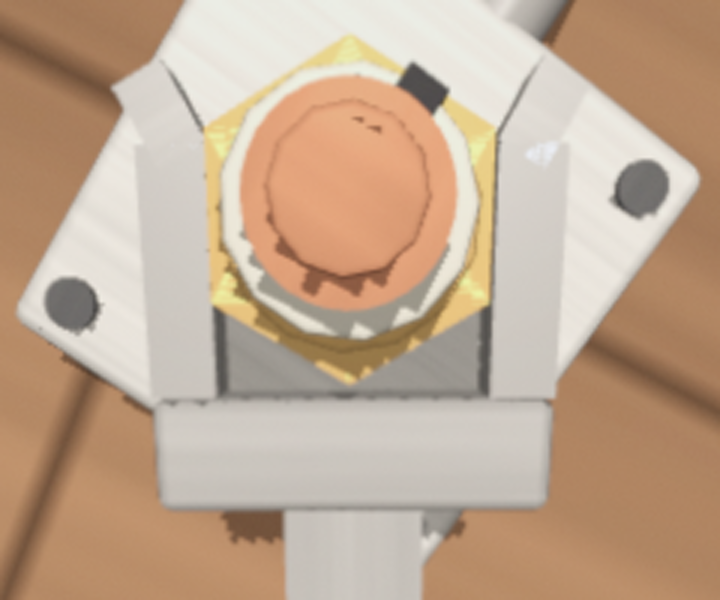

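```bash
cat > arc.py <<'E'
import numpy as np,sys
r,p0,st,n=float(sys.argv[1]),np.radians(float(sys.argv[2])),float(sys.argv[3]),int(sys.argv[4])
P=[-r*np.array([np.cos(p0+k*st),np.sin(p0+k*st)]) for k in range(n+1)]
print([[ [round(float(x),1) for x in (P[k+1]-P[k])]+[0],st,1] for k in range(n)])
E
python3 arc.py 91.4 26.06 -0.1 10
```

```text
[[[-3.6, 8.4, 0], -0.1, 1], [[-2.7, 8.7, 0], -0.1, 1], [[-1.9, 8.9, 0], -0.1, 1], [[-1.0, 9.1, 0], -0.1, 1], [[-0.0, 9.1, 0], -0.1, 1], [[0.9, 9.1, 0], -0.1, 1], [[1.8, 9.0, 0], -0.1, 1], [[2.7, 8.7, 0], -0.1, 1], [[3.5, 8.4, 0], -0.1, 1], [[4.3, 8.0, 0], -0.1, 1]]
```

Call:
arm_command(rows=[[[-3.6,8.4,0],-0.1,1],[[-2.7,8.7,0],-0.1,1],[[-1.9,8.9,0],-0.1,1],[[0,0,0],0,1],[[0,0,0],0,1]])

```text
t: 18.1
tcp_pos: [0.4641, 0.0222, 0.0902]
tool_rot: [0.997, 0.078, -0.001, -0.0]
force: [-2.7, -0.3, -1.5]
finger_gap: 0.22
```

```bash
python3 s.py;python3 a.py; python3 -c "
from h import *
im,c=snap('wrist','w14'); cv2.imwrite('pics/w14c.png',cv2.resize(im[0:200,200:440],None,fx=3,fy=3,interpolation=cv2.INTER_CUBIC))"
```

```text
18.1 [0.4641 0.0222 0.0902] yaw -81.02 [-2.75 -0.29 -1.53] [-0.121  0.362  0.289] gap 0.22 tau6 0.275 q6 1.221
phi 8.98 along 92.1 left 0.2 z 0.0902 ex [0.988 0.156]
```

View pics/w14c.png

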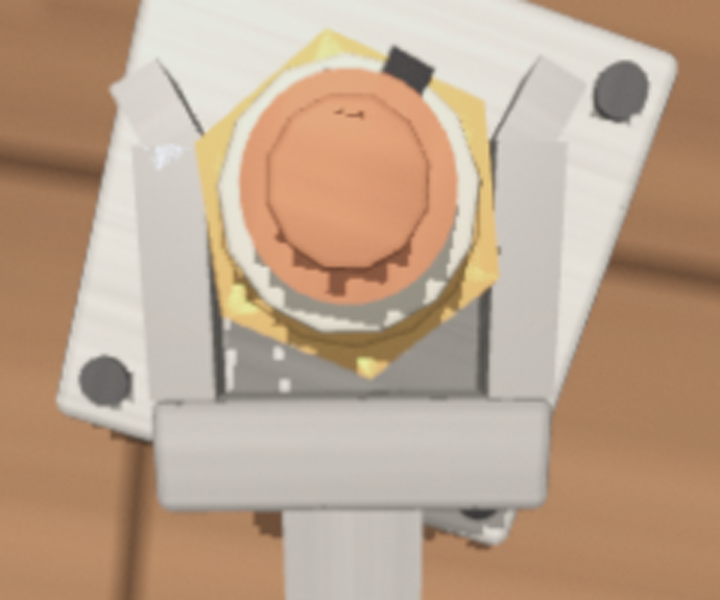

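```bash
cat >> h.py <<'E'
def mark(im,c,nx=.555,ny=.0368,dbg=None):
    sub=4
    big=cv2.resize(im,None,fx=sub,fy=sub,interpolation=cv2.INTER_CUBIC);hsv=cv2.cvtColor(big,cv2.COLOR_BGR2HSV)
    H,S,V=[hsv[...,i].astype(int) for i in range(3)]
    roi=hullmask(c,ring(nx,ny,.02,.112))>0
    cop=(roi&((H<=13)|(H>175))&(S>75)).astype(np.uint8)
    cop=cv2.morphologyEx(cop,cv2.MORPH_OPEN,np.ones((9,9)));n,l,s,ce=cv2.connectedComponentsWithStats(cop);i=1+np.argmax(s[1:,4])
    k=max(cv2.findContours((l==i).astype(np.uint8),cv2.RETR_EXTERNAL,cv2.CHAIN_APPROX_NONE)[0],key=len)[:,0]/sub-.5
    W=np.array([pix(c,u,v,.118)[:2] for u,v in k])
    # robust circle r=11mm
    from scipy.optimize import least_squares
    r=least_squares(lambda p:np.hypot(W[:,0]-p[0],W[:,1]-p[1])*1000-11,[nx,ny],loss='soft_l1',f_scale=.3)
    C=r.x
    ann=(hullmask(c,ring(C[0],C[1],.0185,.109))>0)&(cop==0)
    bl=(ann&(V<75)&(S<90)).astype(np.uint8);n,l,s,ce=cv2.connectedComponentsWithStats(bl)
    if n<2: print('none'); return
    out=[]
    for i in sorted(range(1,n),key=lambda i:-s[i,4])[:3]:
        u,v=ce[i]/sub-.5; p=pix(c,u,v,.109)[:2]-C; out.append((round(np.degrees(np.arctan2(p[1],p[0])),2),round(np.hypot(*p)*1000,1),int(s[i,4]),(round(u,1),round(v,1))))
    print('C',C.round(4),'resid',np.median(abs(np.hypot(*(W-C).T)*1000-11)).round(2),out)
E
python3 - <<'E'
from h import *
for f in ['w6','w13','w14','w2','w3']:
    print(f);mark(*load(f))
E
```

```text
w6
C [0.5543 0.0373] resid 1.65 [(np.float64(-8.63), np.float64(14.2), 559, (np.float64(322.9), np.float64(204.6))), (np.float64(-124.96), np.float64(17.8), 52, (np.float64(326.7), np.float64(238.4)))]
w13
C [0.5549 0.0367] resid 0.15 [(np.float64(-16.88), np.float64(13.9), 1, (np.float64(345.5), np.float64(33.5)))]
w14
C [0.5549 0.0367] resid 0.14 [(np.float64(-23.67), np.float64(14.0), 278, (np.float64(339.7), np.float64(25.6))), (np.float64(-20.17), np.float64(14.9), 15, (np.float64(338.8), np.float64(21.3))), (np.float64(-13.29), np.float64(15.0), 14, (np.float64(333.8), np.float64(18.3)))]
w2
C [0.5548 0.0373] resid 0.89 [(np.float64(-9.79), np.float64(13.6), 253, (np.float64(338.6), np.float64(216.6)))]
w3
C [0.5553 0.0368] resid 1.38 [(np.float64(-7.17), np.float64(13.4), 1015, (np.float64(348.9), np.float64(293.9)))]
```

```bash
sed -i 's/bl=(ann&(V<75)&(S<90))/bl=(ann\&(V<115)\&(S<90))/; s/ann=(hullmask(c,ring(C\[0\],C\[1\],.0185,.109))>0)&(cop==0)/ann=(hullmask(c,ring(C[0],C[1],.0175,.109))>0)\&(hullmask(c,ring(C[0],C[1],.0118,.109))==0)\&(cop==0)/' h.py
python3 - <<'E'
from h import *
for f in ['w13','w14','w6']:
    print(f);mark(*load(f))
im,c=load('w13');print(im[25:33,338:347].max(axis=2))
E
```

```text
w13
C [0.5549 0.0367] resid 0.15 [(np.float64(-8.25), np.float64(14.0), 2042, (np.float64(340.6), np.float64(28.7)))]
w14
C [0.5549 0.0367] resid 0.14 [(np.float64(-17.37), np.float64(14.1), 2005, (np.float64(335.6), np.float64(22.7))), (np.float64(-63.38), np.float64(16.2), 122, (np.float64(363.8), np.float64(49.4))), (np.float64(125.95), np.float64(17.2), 40, (np.float64(270.0), np.float64(91.0)))]
w6
C [0.5543 0.0373] resid 1.65 [(np.float64(-8.31), np.float64(14.3), 630, (np.float64(322.9), np.float64(204.5))), (np.float64(-123.04), np.float64(16.9), 62, (np.float64(326.7), np.float64(237.1)))]
[[ 81  81  80  81  94 126 171 214 230]
 [ 82  81  80  81  80  85 107 166 204]
 [ 81  82  81  80  80  80  82 101 145]
 [ 82  81  80  82  82  82  80  82  91]
 [ 82  82  81  80  81  80  82  80  81]
 [ 82  81  81  82  81  81  79  80  80]
 [ 89  81  81  80  80  80  80  80  81]
 [132  90  81  78  80  79  80  80  81]]
```

```bash
python3 arc.py 91.5 8.9 -0.1 9
```

```text
[[[-1.0, 9.1, 0], -0.1, 1], [[-0.0, 9.1, 0], -0.1, 1], [[0.9, 9.1, 0], -0.1, 1], [[1.8, 9.0, 0], -0.1, 1], [[2.7, 8.8, 0], -0.1, 1], [[3.5, 8.4, 0], -0.1, 1], [[4.3, 8.0, 0], -0.1, 1], [[5.1, 7.6, 0], -0.1, 1], [[5.9, 7.0, 0], -0.1, 1]]
```

Call:
arm_command(rows=[[[-1.0,9.1,0],-0.1,1],[[0,9.1,0],-0.1,1],[[0.9,9.1,0],-0.1,1],[[1.8,9.0,0],-0.1,1],[[2.7,8.8,0],-0.1,1],[[0,0,0],0,1]])

```text
t: 18.9
tcp_pos: [0.4681, 0.0678, 0.0901]
tool_rot: [0.985, -0.171, -0.001, 0.0]
force: [-3.8, 0.9, -1.4]
finger_gap: 0.223
```

```bash
cat > m.py <<'E'
from h import *
import sys
im,c=snap('wrist',sys.argv[1]); mark(im,c); cv2.imwrite(f'pics/{sys.argv[1]}c.png',cv2.resize(im[0:200,200:440],None,fx=3,fy=3,interpolation=cv2.INTER_CUBIC))
E
python3 s.py;python3 a.py;python3 m.py w15
```

```text
18.9 [0.4681 0.0678 0.0901] yaw -109.65 [-3.81  0.88 -1.36] [0.084 0.533 0.257] gap 0.223 tau6 0.435 q6 1.8202
phi -19.65 along 92.2 left 0.0 z 0.0901 ex [ 0.942 -0.336]
C [0.5549 0.0366] resid 0.14 [(np.float64(-45.69), np.float64(14.1), 2040, (np.float64(335.9), np.float64(22.9))), (np.float64(-91.44), np.float64(16.2), 149, (np.float64(364.1), np.float64(49.2))), (np.float64(96.79), np.float64(17.1), 65, (np.float64(270.2), np.float64(90.9)))]
```

View pics/w15c.png

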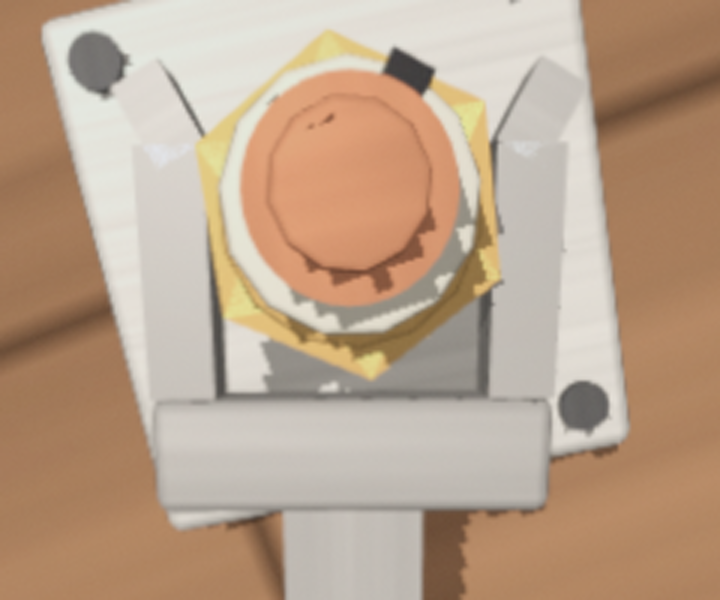

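Call:
arm_command(rows=[[[3.5,8.4,0],-0.1,1],[[4.3,8.0,0],-0.1,1],[[5.1,7.6,0],-0.1,1],[[5.9,7.0,0],-0.1,1],[[3.2,3.3,0],-0.05,1],[[0,0,0],0,1],[[0,0,0],0,1]])

```text
t: 19.82
tcp_pos: [0.49, 0.1024, 0.09]
tool_rot: [0.922, -0.386, -0.002, -0.0]
force: [-3.8, 5.6, -1.2]
finger_gap: 0.221
```

```bash
python3 s.py;python3 a.py;python3 m.py w16
```

```text
19.82 [0.49   0.1024 0.09  ] yaw -135.47 [-3.84  5.55 -1.25] [0.796 0.6   0.487] gap 0.221 tau6 0.463 q6 2.3438
phi -45.47 along 92.4 left 0.4 z 0.09 ex [ 0.701 -0.713]
C [0.5549 0.0367] resid 0.14 [(np.float64(-71.09), np.float64(14.0), 2117, (np.float64(334.3), np.float64(23.3))), (np.float64(-118.78), np.float64(16.1), 294, (np.float64(363.0), np.float64(51.2))), (np.float64(72.42), np.float64(17.2), 61, (np.float64(269.5), np.float64(92.7)))]
```

Call:
arm_command(rows=[[[3.6,3.4,0],-0.055,1],[[0,0,0],0,1],[[0,0,0],0,1]])

```text
t: 20.25
tcp_pos: [0.4937, 0.1059, 0.09]
tool_rot: [0.911, -0.412, -0.002, -0.0]
force: [-3.9, 5.0, -1.1]
finger_gap: 0.223
```

```bash
python3 s.py;python3 a.py;python3 m.py w17
```

```text
20.25 [0.4937 0.1059 0.09  ] yaw -138.64 [-3.9   4.97 -1.08] [0.886 0.583 0.386] gap 0.223 tau6 0.436 q6 2.4059
phi -48.64 along 92.4 left 0.4 z 0.09 ex [ 0.661 -0.751]
C [0.5549 0.0367] resid 0.13 [(np.float64(-74.14), np.float64(14.0), 2094, (np.float64(334.2), np.float64(23.3))), (np.float64(-120.69), np.float64(16.1), 198, (np.float64(362.9), np.float64(50.0))), (np.float64(69.33), np.float64(17.3), 44, (np.float64(269.5), np.float64(92.8)))]
```

Call:
arm_command(rows=[[[-4.5,-4,0],0.066,1],[[-4.1,-4.6,0],0.066,1],[[-3.9,-4.7,0],0.066,1],[[-3.4,-5,0],0.066,1],[[0,0,0],0,1],[[0,0,0],0,1]])

```text
t: 21.05
tcp_pos: [0.4802, 0.0865, 0.0905]
tool_rot: [0.957, -0.29, 0.001, -0.0]
force: [0.8, -0.5, -2.5]
finger_gap: 0.222
```

```bash
python3 s.py;python3 a.py;python3 m.py w18
```

```text
21.05 [0.4802 0.0865 0.0905] yaw -123.67 [ 0.81 -0.47 -2.47] [ 0.003 -0.006 -0.065] gap 0.222 tau6 -0.005 q6 2.1067
phi -33.67 along 89.8 left 0.1 z 0.0905 ex [ 0.832 -0.554]
C [0.5549 0.0367] resid 0.12 [(np.float64(-69.07), np.float64(13.9), 2217, (np.float64(340.9), np.float64(36.7))), (np.float64(-138.39), np.float64(16.4), 166, (np.float64(363.5), np.float64(87.8))), (np.float64(-145.85), np.float64(17.1), 96, (np.float64(362.9), np.float64(94.9)))]
```

View pics/w18c.png

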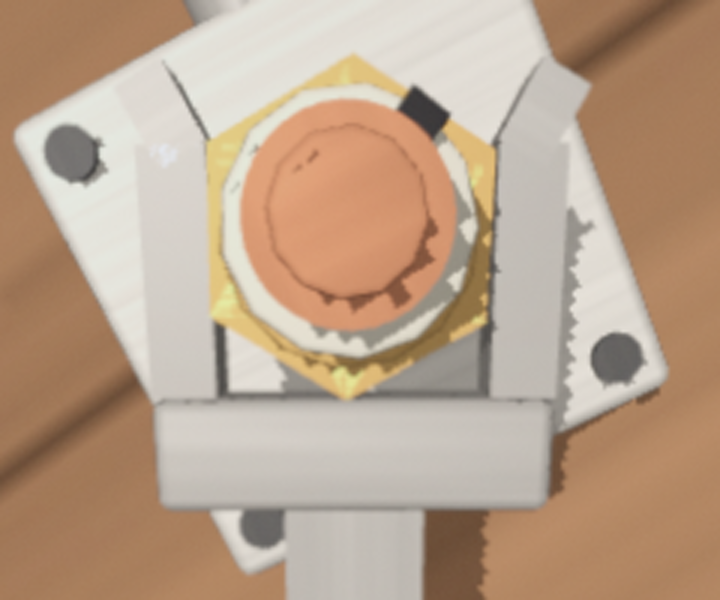

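The mark moved from -8.25° to -69.07° unloaded, a turn of 60.8°. Loaded travel less the nominal 0.12 rad spring gives about 59°. So the nut is one flat past finger-tight, and I can withdraw the wrench.

Call:
arm_command(rows=[[[-5,3.3,0],0,1],[[-8.3,5.5,0],0,1],[[-8.3,5.5,0],0,1],[[-8.3,5.5,0],0,1],[[-10,6.6,0],0,1],[[-10,6.6,0],0,1],[[0,0,30],0,1],[[0,0,30],0,1],[[0,0,0],0,1]])

```text
t: 22.22
tcp_pos: [0.4302, 0.1201, 0.1519]
tool_rot: [0.957, -0.289, 0.002, -0.001]
force: [-0.1, 0.3, -2.6]
finger_gap: 0.218
```

```bash
python3 s.py;python3 a.py; python3 -c "
from h import *
im,c=snap('wrist','w19');im,c=snap('top','t19');cv2.imwrite('pics/t19c.png',cv2.resize(im[150:300,220:460],None,fx=3,fy=3))"
```

```text
22.23 [0.4302 0.1201 0.1519] yaw -123.56 [-0.09  0.26 -2.62] [-0.042 -0.012 -0.012] gap 0.218 tau6 0.001 q6 2.1778
phi -33.56 along 150.1 left -0.5 z 0.1519 ex [ 0.833 -0.553]
```

View pics/w19.png

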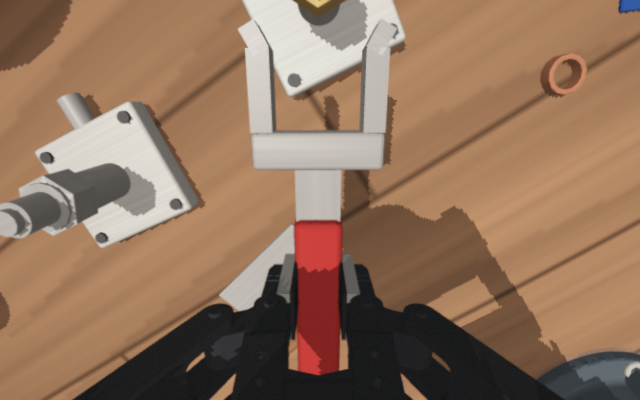

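Call:
arm_command(rows=[[[0,0,30],0,1],[[0,-40,0],0.03,1],[[0,-45,0],0.03,1],[[0,-45,0],0.03,1],[[10,-45,0],0.04,1],[[15,-50,0],0.04,1],[[15,-50,0],0.04,1],[[15,-50,0],0.04,1],[[10,-45,0],0.04,1],[[10,-37,-20],0,1],[[0,0,-30],0,1],[[0,0,0],0,1]])

```text
t: 23.82
tcp_pos: [0.5014, -0.2854, 0.1262]
tool_rot: [0.989, -0.148, -0.004, -0.003]
force: [0.0, -0.3, -1.9]
finger_gap: 0.222
```

```bash
python3 s.py; python3 -c "
from h import *
im,c=snap('wrist','w20')"
```

```text
23.82 [ 0.5014 -0.2854  0.1262] yaw -107.03 [ 0.02 -0.26 -1.9 ] [ 0.023  0.016 -0.046] gap 0.222 tau6 -0.0 q6 1.1569
```

View pics/w20.png

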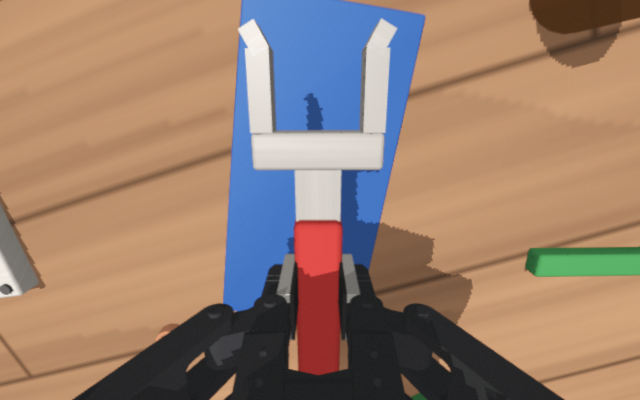

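Call:
arm_command(rows=[[[2,-1,-40],0,1],[[0,0,-40],0,1],[[0,0,-15],0,1],[[0,0,-5],0,1],[[0,0,0],0,1],[[0,0,0],0,1]])

```text
t: 24.62
tcp_pos: [0.5071, -0.2888, 0.0317]
tool_rot: [0.989, -0.148, 0.001, 0.001]
force: [0.1, 0.6, -1.3]
finger_gap: 0.218
```

```bash
python3 s.py
```

```text
24.62 [ 0.5071 -0.2888  0.0317] yaw -106.97 [ 0.07  0.61 -1.26] [-0.026 -0.054  0.042] gap 0.218 tau6 0.0 q6 1.1577
```

Call:
arm_command(rows=[[[-1,2,-4],0,1],[[0,0,-3],0,1],[[0,0,-2],0,1],[[0,0,-1],0,1],[[0,0,0],0,1],[[0,0,0],0,1]])

```text
t: 25.38
tcp_pos: [0.5053, -0.2863, 0.0203]
tool_rot: [0.989, -0.148, 0.0, 0.0]
force: [0.1, -0.3, -1.3]
finger_gap: 0.224
```

```bash
python3 s.py
```

```text
25.38 [ 0.5053 -0.2863  0.0203] yaw -106.97 [ 0.05 -0.31 -1.3 ] [-0.045  0.043  0.014] gap 0.224 tau6 0.0 q6 1.1592
```

Call:
arm_command(rows=[[[0,0,-0.7],0,1],[[0,0,0],0,1]])

```text
t: 25.62
tcp_pos: [0.5053, -0.2863, 0.02]
tool_rot: [0.989, -0.148, 0.0, 0.0]
force: [-0.3, 0.1, 1.0]
finger_gap: 0.225
```

```bash
python3 s.py
```

```text
25.62 [ 0.5053 -0.2863  0.02  ] yaw -106.97 [-0.26  0.05  0.99] [ 0.043  0.091 -0.033] gap 0.225 tau6 -0.004 q6 1.1592
```

Contact is felt at z = 0.020, the same height as at the pick. I'll release and retreat.

Call:
arm_command(rows=[[[0,0,0],0,0.5],[[0,0,0],0,0.2],[[0,0,0],0,0],[[0,0,0],0,0],[[0,0,20],0,-0.2],[[0,0,50],0,-0.5],[[0,0,60],0,-1],[[0,0,60],0,-1],[[0,0,0],0,-1]])

```text
t: 26.75
tcp_pos: [0.508, -0.2884, 0.2153]
tool_rot: [0.989, -0.147, 0.005, 0.003]
force: [0.2, -0.3, -0.3]
finger_gap: 0.998
```

```bash
python3 s.py
python3 - <<'E'
from h import *
im,c=snap('wrist','w21'); s,r,b=wrench(im,c); print(s,r,b.tolist())
snap('top','t21')
E
```

```text
26.75 [ 0.508  -0.2884  0.2153] yaw -106.96 [ 0.25 -0.34 -0.29] [ 0.029 -0.023 -0.033] gap 0.998 tau6 -0.0 q6 1.1592
[ 306  159   20   95 1826] ((481.621337890625, -279.64044189453125), (20.219404220581055, 106.53063201904297), 73.30377960205078) [[427.6971435546875, -274.0209655761719], [529.736572265625, -304.6269226074219], [535.5455322265625, -285.2599182128906], [433.506103515625, -254.65396118164062]]
```

View pics/w21.png

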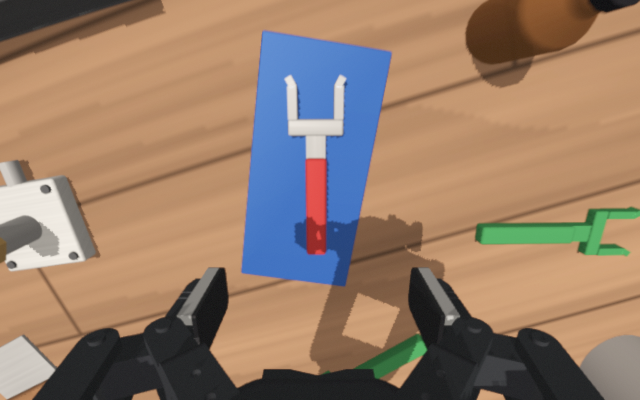

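View pics/t21.png

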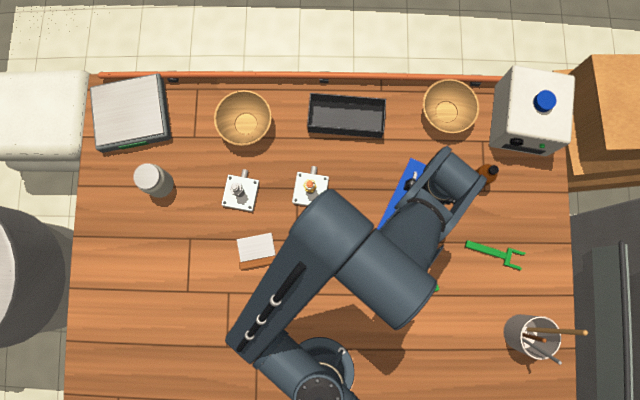

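Call:
arm_command(rows=[[[-4,45,0],-0.03,-1],[[-4,47,0],-0.04,-1],[[-4,47,0],-0.04,-1],[[-4,47,0],-0.04,-1],[[-4,47,0],-0.04,-1],[[-4,47,0],-0.04,-1],[[-4,47,0],-0.04,-1],[[0,47,-20],-0.02,-1],[[0,0,-20],0,-1],[[0,0,0],0,-1],[[0,0,0],0,-1]])

```text
t: 28.22
tcp_pos: [0.4769, 0.0874, 0.169]
tool_rot: [0.957, -0.289, -0.001, 0.0]
force: [-0.8, 0.0, 0.7]
finger_gap: 0.998
```

```bash
python3 s.py; python3 m.py w22; python3 -c "
from h import *
mark(*load('w13'))"
```

```text
28.23 [0.4769 0.0874 0.169 ] yaw -123.62 [-0.82  0.03  0.73] [ 0.04  -0.015 -0.002] gap 0.998 tau6 -0.0 q6 2.108
C [0.5549 0.0365] resid 0.17 [(np.float64(-69.02), np.float64(13.6), 718, (np.float64(329.2), np.float64(56.7)))]
C [0.5549 0.0367] resid 0.15 [(np.float64(-8.25), np.float64(14.0), 2042, (np.float64(340.6), np.float64(28.7)))]
```

View pics/w22.png

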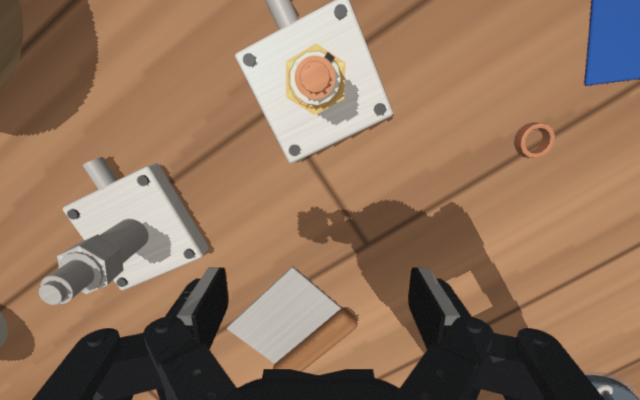

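```bash
python3 -c "
from station import manip
print(manip.sign_off())"
```

```text
the job is handed in; nothing more can be done
None
```

The brass nut is finger-tight plus one flat, the wrench is back flat on its blue mat, and I handed the job in at about 28 s of the 72 s.

- **Finger-tight:** I ran the nut clockwise with the fingers for about 1.17 rad to the seat. I stopped with the torque risen to about 0.38 N m, below the roughly 0.5 N m at which it turns on. After I let go, the collar mark was at about −8°, where it had been before.
- **Wrench:** I turned with the red-handled wrench and then unloaded it. The mark went from −8.25° to −69.07°, and read −69.02° in the last look with the robot clear. That is 60.8° against the wanted 60°. The loaded travel less the nominal 0.12 rad springback gives about 59°, so the two estimates differ by about 2°.
- **Putting back:** The wrist camera put the wrench within about 1 mm of where it started, flat on the mat. The steel nut and the other things on the bench were not touched by any move, and they look unchanged in the last pictures.

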